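Line up T-slot nuts in the tipping pan

TASK

Put all the T-slot nuts from the mat upright and lengthways side by side into the blue tipping pan, then lay the loose clear (pale blue) lid on it with its orange tab beside the pan's yellow tab. Pinch both tabs together so that the lid stays on, tip the pan up about 30 degrees until every nut has slid against the hinge-side edge, and lower it level again with the lid still on. Then put the lid back flat on its wooden rest and press the counter's green button until it snaps over and stays down; leave the nuts lined up at that edge (put back by hand any that gets knocked away) and do not disturb the other things.

Things in the scene. Friction and masses are not known exactly. Their poses are not given: they have to be found in the camera images.
- pan (a joint): tilt of the blue tipping pan about its hinge, rad: 0 = level (resting), growing as the yellow-tab end is raised, stop at 0.75. The hinge runs along the pan's y axis under its edge nearest the robot. Damped, otherwise free: let go of, it sinks back to level. Raising the tab takes 5 to 12 N.
- pan_hinge (a point): point on the hinge axis, middle of the pan's near bottom edge, 30 mm above the table; does not tilt. Its x axis points along the level pan from the hinge to the yellow tab, y to the left along the hinge, z up
- pan_in (a point): centre of the pan's inner floor (69 mm from the hinge along the pan, 5 mm above the hinge when level); tilts with the pan; x towards the yellow tab, y along the hinge, z out of the pan. The blue open pan is inside 126 mm (x) by 178 mm (y) and 46 mm deep, walls 6 mm, oiled and slick: nuts in it slide once it is tilted more than about 0.25 rad. The hinge-side edge is its -x inner wall, 63 mm from this point.
- pan_seat (a point): on the pan: where the middle of the lid sheet (point lid_mid) is when the lid lies properly on the pan's rim, 48.5 mm above the inner floor; axes as pan_in, and the lid's x axis should point the same way as this one's
- pan_tab (a point): grip point on the yellow upright tab at the pan's far end (94 mm from the pan's centre in x, 7.5 mm to -y of its middle line, 100 mm above the table when level). The tab is 10 mm thick in y, 30 mm long in x, its top 15 mm above this point; free room on both sides and below. The lid's orange tab comes to stand beside it on +y with a 5 mm gap: the two are pinched together across y, about 20 mm when closed; the tabs may turn in the grip as the pan tilts
- lid_mid (a point): centre of the loose clear, pale-blue plastic lid's sheet, 138 mm (x) by 190 mm (y), 5 mm thick, about 0.2 kg; smooth, slick, and without any rim, so that it slides off a tilted pan unless it is held. x points to its orange tab, z up
- lid_handle (a point): grip point on the orange bar handle on top of the lid, near its middle: bar 60 mm long in x, 12 mm thick in y, its top 15 mm above this point; the sheet's top is 19 mm below this point
- lid_tab (a point): grip point on the orange upright tab that sticks out of the lid's +x end: 10 mm thick in y, top 15 mm above this point; on the pan it stands beside the yellow tab
- rest_top (a point): centre of the top of the lid's fixed wooden rest, 115 (x) by 150 (y) by 16 mm; the lid starts here, centred; to the robot's left or right, the nuts' mat being on the other side
- nut1_mid (a point): centre (half-way up) of a T-slot nut, about 0.16 kg, upright: dark base 66 mm (x, lengthways) by 32 mm (y) by 14 mm, and on it a bright neck 28 (x) by 18 mm (y) rising to 38 mm; its underside is 19 mm below this point. Gripped by the neck from above, across (y), or lengthways (x) where it stands close to a wall or another nut. Starts on the 3 mm black mat; two to four nuts are present
- nut2_mid (a point): centre (half-way up) of a T-slot nut, about 0.16 kg, upright: dark base 66 mm (x, lengthways) by 32 mm (y) by 14 mm, and on it a bright neck 28 (x) by 18 mm (y) rising to 38 mm; its underside is 19 mm below this point. Gripped by the neck from above, across (y), or lengthways (x) where it stands close to a wall or another nut. Starts on the 3 mm black mat; two to four nuts are present
- nut3_mid (a point): centre (half-way up) of a T-slot nut, about 0.16 kg, upright: dark base 66 mm (x, lengthways) by 32 mm (y) by 14 mm, and on it a bright neck 28 (x) by 18 mm (y) rising to 38 mm; its underside is 19 mm below this point. Gripped by the neck from above, across (y), or lengthways (x) where it stands close to a wall or another nut. Starts on the 3 mm black mat; two to four nuts are present
- nut4_mid (a point): centre (half-way up) of a T-slot nut, about 0.16 kg, upright: dark base 66 mm (x, lengthways) by 32 mm (y) by 14 mm, and on it a bright neck 28 (x) by 18 mm (y) rising to 38 mm; its underside is 19 mm below this point. Gripped by the neck from above, across (y), or lengthways (x) where it stands close to a wall or another nut. Starts on the 3 mm black mat; two to four nuts are present
- switch (a joint): travel of the counter's green push-button, m: 0 = up; 0.010 = fully down. Snap action: resistance grows to 8 or 9 N at about 4 mm, then falls, and past 9 mm it has snapped over and stays down by itself
- switch_top (a point): middle of the top of the green button, 38 mm across, on a grey box 70 mm square and 45 mm high; top 70 mm above the table when up; it moves straight down 10 mm
- collar: bystander, to be left alone: rust-brown steel collar (ring), outside 84 mm, bore 54 mm, 35 mm tall, lying flat; it may stand at either far side, where the counter is not; origin under its centre
- wrench: bystander, to be left alone: open-ended spanner, 190 mm, lying beyond the pan; origin under its middle
- flange: bystander, to be left alone: rust-brown round flange 120 mm across, 30 mm tall; origin under its centre
- oilcan: bystander, to be left alone: grey plastic bottle with red cap, 60 mm across, 150 mm tall; origin under its centre
- bolt: bystander, to be left alone: rusty headed bolt standing on its head, 52 mm across, 110 mm tall; origin under its centre
- brush: bystander, to be left alone: hand brush 180 mm long, near the robot on its right; origin under its centre
- bushing: bystander, to be left alone: grey iron cylinder 56 mm across, 70 mm tall, near the robot on its left; origin under its centre
There are look-alikes about, which are no part of the job. Leave any pink look-alike of the part that bears nut4_mid alone.

How it is judged (in metres and radians):
On the way, in this order (a step that is already met when the one before it is completed fails the run):
1. all the nuts lie in the level pan and the lid lies on it, tab beside tab (x of nut1_mid in the frame of pan_in between -0.07 and 0.07 m and y of nut1_mid in the frame of pan_in between -0.09 and 0.09 m and z of nut1_mid in the frame of pan_in between 0 and 0.035 m and x of nut2_mid in the frame of pan_in between -0.07 and 0.07 m and y of nut2_mid in the frame of pan_in between -0.09 and 0.09 m and z of nut2_mid in the frame of pan_in between 0 and 0.035 m and x of nut3_mid in the frame of pan_in between -0.07 and 0.07 m and y of nut3_mid in the frame of pan_in between -0.09 and 0.09 m and z of nut3_mid in the frame of pan_in between 0 and 0.035 m and x of nut4_mid in the frame of pan_in between -0.07 and 0.07 m and y of nut4_mid in the frame of pan_in between -0.09 and 0.09 m and z of nut4_mid in the frame of pan_in between 0 and 0.035 m and distance between lid_mid and pan_seat below 0.016 m and angle between the z axis of lid_mid and the z axis of pan_seat, either way round below 0.06 rad and value of joint pan below 0.04 rad and horizontal distance between lid_tab and pan_tab below 0.03 m), for 0.2 s.
2. the pan is tipped by more than 0.4 rad with the lid on, and every nut lies against the hinge-side edge (x of nut1_mid in the frame of pan_in between -0.07 and 0.07 m and y of nut1_mid in the frame of pan_in between -0.09 and 0.09 m and z of nut1_mid in the frame of pan_in between 0 and 0.035 m and x of each of nut1_mid, nut2_mid, nut3_mid, nut4_mid in the frame of pan_in below -0.022 m and x of nut2_mid in the frame of pan_in between -0.07 and 0.07 m and y of nut2_mid in the frame of pan_in between -0.09 and 0.09 m and z of nut2_mid in the frame of pan_in between 0 and 0.035 m and x of nut3_mid in the frame of pan_in between -0.07 and 0.07 m and y of nut3_mid in the frame of pan_in between -0.09 and 0.09 m and z of nut3_mid in the frame of pan_in between 0 and 0.035 m and x of nut4_mid in the frame of pan_in between -0.07 and 0.07 m and y of nut4_mid in the frame of pan_in between -0.09 and 0.09 m and z of nut4_mid in the frame of pan_in between 0 and 0.035 m and distance between lid_mid and pan_seat below 0.016 m and angle between the z axis of lid_mid and the z axis of pan_seat, either way round below 0.06 rad and value of joint pan above 0.4 rad), for 0.2 s.
3. the pan is level again with the lid still on (distance between lid_mid and pan_seat below 0.016 m and angle between the z axis of lid_mid and the z axis of pan_seat, either way round below 0.06 rad and value of joint pan below 0.03 rad), for 0.2 s.
4. the lid lies flat on its rest (horizontal distance between lid_mid and rest_top below 0.05 m and z of lid_mid in the frame of rest_top between -0.001 and 0.007 m and angle between lid_mid's own z axis and vertical below 0.06 rad), for 0.2 s.
5. the button has snapped over (value of joint switch above 0.009 m), for 0.2 s.
At the end, for the whole second after the job is handed in: every nut stands upright in the level pan against its hinge-side edge (centre within 41 mm of the edge's inner wall: a nut lying lengthways may be 8 mm off it), the lid lies flat on its wooden rest within 50 mm of its middle, and the button is snapped down (all of step 4 and x of nut1_mid in the frame of pan_in between -0.07 and 0.07 m and y of nut1_mid in the frame of pan_in between -0.09 and 0.09 m and z of nut1_mid in the frame of pan_in between 0 and 0.035 m and x of each of nut1_mid, nut2_mid, nut3_mid, nut4_mid in the frame of pan_in below -0.022 m and angle between each of nut1_mid, nut2_mid, nut3_mid, nut4_mid's own z axis and vertical below 0.15 rad and x of nut2_mid in the frame of pan_in between -0.07 and 0.07 m and y of nut2_mid in the frame of pan_in between -0.09 and 0.09 m and z of nut2_mid in the frame of pan_in between 0 and 0.035 m and x of nut3_mid in the frame of pan_in between -0.07 and 0.07 m and y of nut3_mid in the frame of pan_in between -0.09 and 0.09 m and z of nut3_mid in the frame of pan_in between 0 and 0.035 m and x of nut4_mid in the frame of pan_in between -0.07 and 0.07 m and y of nut4_mid in the frame of pan_in between -0.09 and 0.09 m and z of nut4_mid in the frame of pan_in between 0 and 0.035 m and value of joint pan below 0.03 rad and value of joint switch above 0.009 m); the robot touches nothing.
It fails at once if the lid comes off the pan (more than 25 mm) while the pan is tilted (value of joint pan above 0.12 rad and distance between lid_mid and pan_seat above 0.025 m).
It fails at once if a bystander (collar, wrench, flange, bottle, bolt, brush or cylinder) is moved more than 30 mm (distance of any of collar, wrench, flange, oilcan, bolt, brush, bushing from where it was at the start of the episode above 0.03 m).
Of nut1, nut2, nut3, nut4 only 2 to 4 are there at a start; the rules pass over those that are not, and their reading is None.
At some moment in a run one of nut1, nut2, nut3, nut4 may be knocked a few centimetres aside while the robot is not near it.
It also fails if it takes over 210 s, if anything falls off the work surface, if the arm or the gripper's body presses on something with over 40 N, if the wrist force passes 120 N, or if a joint passes its speed limit or range.

ROBOT

A 6-joint arm with a two-finger parallel gripper is mounted at the origin on the work surface. World frame = base frame: x ahead of the robot, y to its left, z up, the work surface at z = 0. Lengths are in m, angles in degrees, forces in N, time in s.
With the tool pointing down it reaches from about 0.325 to 0.85 m from the base axis. Payload 4.4 kg.
Tool frame: the origin (TCP) lies on the centre line of the jaws, within the pads' length; the fingertips stand 14 mm ahead of it and the grasp point (between the pads) lies 5 mm behind it; x points along the fingers, y is the direction in which the jaws open and shut, and the axes are right-handed (so a half turn about x gives the same grasp; the last joint's range is limited). The gripper opens to 94 mm and grips with 3 to 60 N. Pads are 16 mm wide; open, the fingers measure 119 mm over their backs; the gripper's body (75 mm by 177 mm) begins 78 mm behind the grasp point.
Start: joints at [-75.315, 11.837, 88.321, -0, 79.842, -8.623], TCP at [0.227, -0.528, 0.219] pointing down, gripper open.
Joint ranges: [-156.59, 156.59], [-49.26, 127.26], [12.9, 141.05], [-63.56, 243.56], [4.71, 150.69], [-161.64, 161.64]. Speed limits (degrees/s): [159.86, 159.86, 180, 180, 180, 180].

INTERFACE

Orientations are given as a 3x3 rotation matrix whose columns are the frame's x, y, z axes.
In Python, from rig import r gives the robot as it stands. The module is installed in compiled form; this text tells all that it offers.
- The arm moves only by the tool carry_out, never from a script. Its argument "plan" is text: rows parted by semicolons, each of 5 numbers parted by spaces: the gripper command: -1 is shut, 1 is fully open, values between are in proportion, then the shift along the tool's x, y, z in m, then the turn about the tool's x in degrees. A call has 1 to 10 rows; each row shifts and turns the commanded pose from where the row before left it, along the tool's axes as they then stand; what a row does not reach is not made up. A row lasts 1/8 s, in which the tool goes at most 62.5 mm and 10.7 degrees, less where a joint would pass 70% of its speed; a pose out of reach is approached as far as the arm can. A call with a gripper value outside its range is refused whole. The fingers move at their own pace and stop on an object; "newtons" is the grip in N (left out, the last holds). Time passes only in rows, so rows that do not move let the fingers close. It gives the time, the measured TCP pose, the force and the opening at its end, in the units of the state.
- r.state(): the state, without advancing time (a new reading comes with each control period).
- r.grab_frame(name): name is "scene" or "top"; returns a dict with "img" (480x640x3 uint8, red, green, blue), "fx", "fy", "cx", "cy" (pixels), "R" (3x3) and "t" (3): a world point X has camera coordinates R X + t. Camera axes: x right, y down, z forward; pixel columns grow to the right and rows downward; lengths in m; the calibration is good to about 2 mm. A picture is of the moment at which its call begins. There is no depth.
- r.job_done(): hands the job in, once; it reports no verdict.
Trained networks look in a picture, given as the dict that the camera call returned (one of the last four; its "shot" number tells which), for a name from the list of things; names that differ only in an ending like _2 or _b are one class to them, and where a whole thing is asked for, a point or a joint stands for the part that bears it (a point fixed in the world has none). Each returns a list of dicts, best first, with "score" (0 to 1); they miss things now and then, are a little off and sometimes report something else, mostly with a low value. They report only what shows in the picture. A call takes as long as a camera call. They do not tell look-alikes from the thing itself.
- r.cut_out(label, picture): "pixels" (480x640 bool, what is visible of it) and "box" ([left, top, width, height] in pixels, round what is visible of it).
The state is a dict: "time": time; "joints": joint angles; "dq": joint speeds; "effort": joint torques, N m; "tcp_pos": TCP position; "tool_rot": TCP orientation; "wrist_force": force on the tool from outside, world axes, zero at the start; "ft_torque": the same for the moment, N m; "gripper_width": opening from 0.0 (shut) to 1.0 (fully open).
Only numpy, scipy, OpenCV 4.12 (cv2) and the standard library are available. Lean on these libraries where they do the work, as an engineer would, in place of code of your own. Each camera call takes 0.05 s, during which the arm holds its last target.

## Working session

There is one attempt and no reset: what is moved stays moved. The work goes in short steps, Python scripts to look and compute and a tool call to move; the robot and the scene stay as the last step left them, time stands still between calls to the robot, and variables do not carry over. Pictures are saved under pics/ and viewed, and the job is handed in when it is done.

Besides the shell and the picture viewer there is one more tool, called after "Request:" as name(argument=value, ...), one argument or row to a line, values as JSON. carry_out: Moves the arm, as the interface text tells. Its arguments: {"type":"object","properties":{"plan":{"type":"string"},"newtons":{"type":"number"}},"required":["plan"]}

```bash
mkdir -p pics; ls
python3 - <<'E'
from rig import r
import cv2
s=r.state()
for k,v in s.items(): print(k,v)
for n in("scene","top"):
    f=r.grab_frame(n); cv2.imwrite(f"pics/{n}0.png",f["img"][:,:,::-1]); print(n,f["fx"],f["fy"],f["cx"],f["cy"],f["R"],f["t"])
E
```

```text
pics
time 0.0
joints [-7.53142632e+01  1.18835662e+01  8.84003362e+01 -2.04693612e-03
  7.98418365e+01 -8.62401998e+00]
dq [ 0.02001242  0.18218447 -0.08371008  0.01311518 -0.08625055  0.06230227]
effort [ 3.55612781e-05 -3.70879018e+01 -2.81417495e+01  6.97506079e-02
  3.60602746e-02 -1.84298269e-04]
tcp_pos [ 0.22730726 -0.52735236  0.21833448]
tool_rot [[-5.90374443e-04  3.95707077e-01 -9.18376590e-01]
 [ 2.11394648e-03 -9.18374204e-01 -3.95707408e-01]
 [-9.99997591e-01 -2.17501450e-03 -2.94318923e-04]]
wrist_force [ 0.12701371 -0.07263553 -0.56021711]
ft_torque [ 0.00168707 -0.03333623  0.01902651]
gripper_width 0.9986703978913094
scene 513.8871456491471 513.8871456491471 316.4477174799257 248.3679669558285 [[-1.35391505e-01  9.90792178e-01  3.79118963e-05]
 [ 7.42263967e-01  1.01455532e-01 -6.62382803e-01]
 [-6.56287546e-01 -8.96528636e-02 -7.49165550e-01]] [ 0.10624408 -0.32863925  1.83571971]
top 489.9854506723846 489.9854506723846 325.0908943222125 236.21031822687104 [[ 0.0038122  -0.99997811 -0.00540726]
 [-0.98380439 -0.00278141 -0.17922382]
 [ 0.17920486  0.00600292 -0.98379347]] [-0.04000964  0.50859734  1.16151617]
```

View pics/scene0.png

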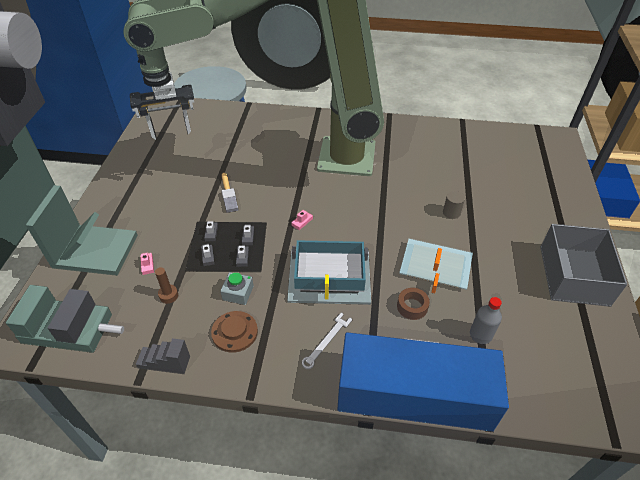

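View pics/top0.png

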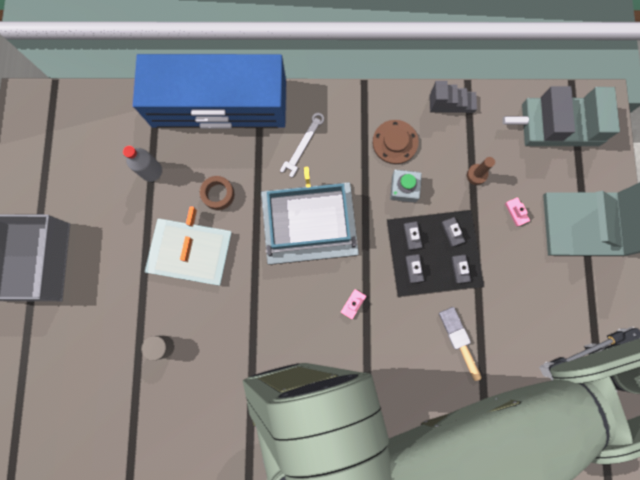

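```bash
cat > h.py <<'E'
import numpy as np, cv2
from scipy.optimize import minimize
def proj(f,X):
    X=np.atleast_2d(X); c=X@np.array(f["R"]).T+np.array(f["t"])
    return np.c_[f["fx"]*c[:,0]/c[:,2]+f["cx"], f["fy"]*c[:,1]/c[:,2]+f["cy"]]
def back(f,uv,z):
    R=np.array(f["R"]);t=np.array(f["t"]); C=-R.T@t
    d=R.T@np.array([(uv[0]-f["cx"])/f["fx"],(uv[1]-f["cy"])/f["fy"],1])
    return C+d*(z-C[2])/d[2]
def boxpts(b):
    x0,x1,y0,y1,z0,z1=b
    return np.array([[x,y,z] for x in(x0,x1) for y in(y0,y1) for z in(z0,z1)])
NUT=[(-.033,.033,-.016,.016,0,.014),(-.014,.014,-.009,.009,.014,.038)]
LID=[(-.069,.069,-.095,.095,0,.005)]
def sil(f,boxes,p,zb,S=4):
    x,y,a=p; c,s=np.cos(a),np.sin(a); R=np.array([[c,-s,0],[s,c,0],[0,0,1]])
    m=np.zeros((480*S,640*S),np.uint8)
    for b in boxes:
        uv=proj(f,boxpts(b)@R.T+[x,y,zb]); h=cv2.convexHull(((uv+.5)*S).astype(np.float32))
        cv2.fillConvexPoly(m,np.round(h*16).astype(np.int32),255,shift=4)
    return cv2.resize(m,(640,480),interpolation=cv2.INTER_AREA)/255.
def fit(fms,boxes,zb,p0):
    # fms: list of (frame,mask)
    def cost(p):
        p=(p[0],p[1],p[2]/10); return sum(np.abs(sil(f,boxes,p,zb)-m).sum()/m.sum() for f,m in fms)
    best=None
    for a in (p0[2],):
        q=minimize(cost,[p0[0],p0[1],a*10],method="Nelder-Mead",options=dict(initial_simplex=[[p0[0],p0[1],a*10],[p0[0]+.01,p0[1],a*10],[p0[0],p0[1]+.01,a*10],[p0[0],p0[1],a*10+3]],xatol=1e-4,fatol=1e-3,maxfev=150))
        if best is None or q.fun<best.fun: best=q
    return best.x[:2],best.x[2]/10,best.fun
E
python3 - <<'E'
from rig import r
from h import *
F={n:r.grab_frame(n) for n in("top","scene")}
for n,f in F.items():
    print(n)
    for l in ["nut1_mid","lid_mid","lid_handle","lid_tab","pan","pan_tab","switch","switch_top","collar","bushing","brush"]:
        for d in r.cut_out(l,f)[:8]:
            m=d["pixels"]; ys,xs=np.nonzero(m)
            print(l,round(d["score"],2),d["box"],m.sum(),xs.mean().round(1),ys.mean().round(1),back(f,(xs.mean(),ys.mean()),.02).round(3)[:2])
for n in F:
    im=F[n]["img"][:,:,::-1]
    c=im[190:310,370:490] if n=="top" else im[205:280,180:270]
    cv2.imwrite(f"pics/{n}_nuts.png",cv2.resize(c,None,fx=5,fy=5,interpolation=cv2.INTER_CUBIC))
c=F["top"]["img"][150:320,140:380,::-1]; cv2.imwrite("pics/top_pl.png",cv2.resize(c,None,fx=3.3,fy=3.3,interpolation=cv2.INTER_CUBIC))
E
```

```text
top
nut1_mid 0.95 [455.7, 254.3, 13.9, 29.9] 382 460.6 268.9 [ 0.432 -0.375]
lid_mid 0.61 [148.2, 208.4, 84.8, 78.4] 4389 188.6 250.9 [0.475 0.304]
lid_handle 0.76 [144.1, 210.5, 89.3, 77.4] 4295 188.5 250.6 [0.476 0.304]
lid_tab 0.66 [145.8, 208.4, 86.7, 75.3] 4345 188.7 250.5 [0.476 0.304]
pan 0.76 [267.5, 168.5, 83.6, 82.3] 4777 307.8 216.0 [0.565 0.006]
pan_tab 0.61 [268.0, 169.4, 85.1, 81.7] 4731 307.9 216.1 [0.565 0.006]
switch 0.64 [400.5, 175.2, 17.0, 15.6] 195 408.3 181.1 [ 0.658 -0.251]
switch 0.37 [267.1, 169.9, 83.4, 80.3] 4838 307.9 215.8 [0.566 0.006]
switch_top 0.7 [402.9, 177.1, 12.1, 12.7] 160 408.5 181.4 [ 0.657 -0.252]
switch_top 0.41 [265.8, 167.4, 85.0, 81.9] 4729 308.2 215.9 [0.566 0.005]
collar 0.78 [198.3, 174.7, 35.1, 37.8] 737 216.9 192.9 [0.626 0.24 ]
bushing 0.69 [143.1, 341.2, 34.6, 18.5] 601 158.1 347.6 [0.238 0.365]
brush 0.91 [440.0, 310.2, 40.2, 70.2] 935 458.8 338.4 [ 0.263 -0.363]
brush 0.22 [400.7, 173.3, 16.2, 14.9] 167 408.1 181.3 [ 0.657 -0.251]
scene
nut1_mid 0.75 [207.2, 222.6, 13.6, 18.0] 209 210.5 232.1 [ 0.445 -0.372]
nut1_mid 0.43 [155.8, 267.5, 23.2, 35.9] 511 165.3 287.0 [ 0.665 -0.439]
lid_mid 0.95 [400.2, 237.7, 73.0, 53.0] 2512 436.6 264.0 [0.479 0.307]
lid_handle 0.81 [403.5, 239.7, 69.8, 54.2] 2516 436.6 264.1 [0.48  0.307]
lid_tab 0.82 [399.3, 237.9, 70.9, 54.5] 2483 436.9 263.7 [0.478 0.308]
pan 0.9 [293.5, 238.9, 75.5, 60.3] 3592 329.2 266.2 [0.529 0.002]
pan 0.6 [206.6, 222.6, 14.3, 19.3] 186 210.8 231.8 [ 0.443 -0.371]
pan_tab 0.72 [292.6, 238.1, 71.4, 61.4] 3504 329.5 266.1 [0.529 0.003]
pan_tab 0.69 [212.2, 307.8, 45.8, 47.0] 1521 234.4 331.2 [ 0.779 -0.215]
switch_top 0.68 [230.7, 274.5, 14.2, 10.4] 141 235.2 278.5 [ 0.609 -0.254]
collar 0.64 [398.8, 288.5, 29.1, 29.9] 767 412.6 303.7 [0.629 0.241]
bushing 0.71 [441.4, 191.8, 27.6, 25.0] 464 453.3 204.8 [0.223 0.365]
brush 0.74 [222.0, 174.8, 15.5, 37.8] 309 228.5 195.9 [ 0.28  -0.357]
```

Run:
```python
from rig import r
from h import *
F={n:r.grab_frame(n) for n in("top","scene")}
for n,f in F.items():
    print(n)
    for l in ["nut1_mid","nut2_mid","nut3_mid","nut4_mid"]:
        for d in r.cut_out(l,f)[:8]:
            m=d["pixels"]; ys,xs=np.nonzero(m)
            print(l,round(d["score"],2),d["box"],m.sum(),xs.mean().round(1),ys.mean().round(1),back(f,(xs.mean(),ys.mean()),.02).round(3)[:2])
```

```text
top
nut1_mid 0.83 [454.2, 252.9, 16.8, 33.0] 335 460.7 268.7 [ 0.432 -0.375]
nut1_mid 0.52 [142.0, 337.0, 31.3, 23.1] 683 158.1 347.2 [0.239 0.365]
nut2_mid 0.88 [441.8, 215.8, 23.3, 30.7] 374 452.8 232.0 [ 0.525 -0.36 ]
nut2_mid 0.71 [125.6, 142.7, 35.5, 37.3] 864 142.7 163.5 [0.704 0.436]
nut2_mid 0.39 [401.6, 175.8, 12.9, 17.2] 170 408.1 181.2 [ 0.657 -0.251]
nut3_mid 0.6 [406.4, 254.8, 15.1, 27.7] 324 414.4 268.6 [ 0.432 -0.26 ]
nut4_mid 0.92 [342.5, 288.3, 23.6, 30.1] 344 353.4 303.8 [ 0.345 -0.108]
nut4_mid 0.89 [504.9, 200.6, 24.2, 25.7] 371 517.2 211.3 [ 0.579 -0.525]
nut4_mid 0.73 [403.2, 221.4, 16.5, 28.5] 360 412.4 235.8 [ 0.515 -0.258]
scene
nut1_mid 0.58 [204.3, 221.1, 15.3, 20.4] 190 211.0 231.8 [ 0.443 -0.37 ]
nut1_mid 0.45 [398.3, 237.0, 74.9, 53.8] 2608 436.5 263.8 [0.479 0.307]
nut2_mid 0.76 [198.3, 244.1, 15.0, 22.2] 240 207.5 255.0 [ 0.535 -0.355]
nut3_mid 0.79 [244.0, 222.9, 8.7, 23.1] 171 247.7 234.4 [ 0.439 -0.257]
nut3_mid 0.3 [236.4, 246.8, 15.3, 21.6] 237 242.1 256.0 [ 0.525 -0.254]
nut4_mid 0.83 [236.5, 243.4, 17.1, 24.2] 243 242.0 255.8 [ 0.525 -0.255]
nut4_mid 0.77 [139.2, 251.7, 14.4, 24.4] 254 146.6 263.1 [ 0.589 -0.521]
nut4_mid 0.67 [291.4, 213.2, 20.8, 18.1] 169 301.5 220.5 [ 0.358 -0.105]
```

View pics/top_nuts.png

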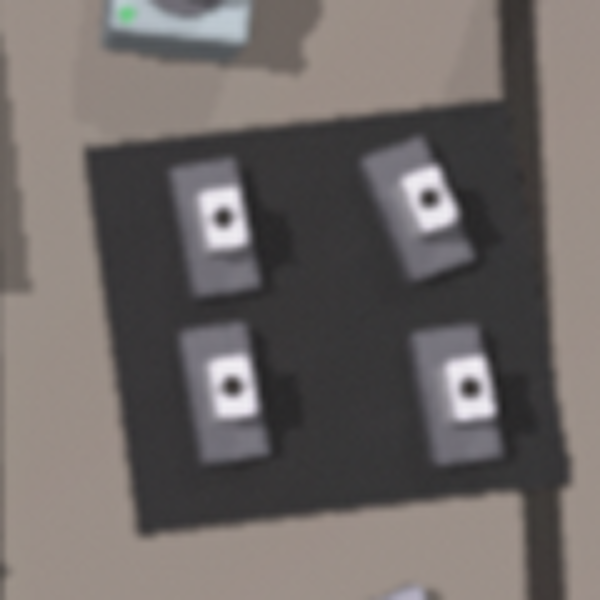

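View pics/scene_nuts.png

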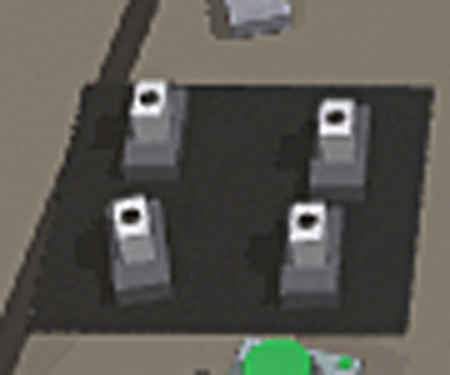

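View pics/top_pl.png

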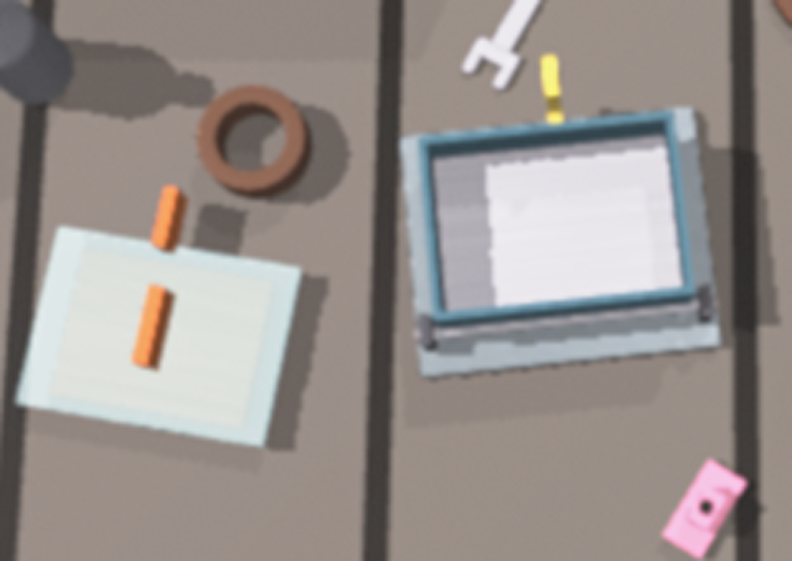

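```bash
cat > meas.py <<'E'
from rig import r
from h import *
F={n:r.grab_frame(n) for n in("top","scene")}
for n,f in F.items(): print(n,"cam",(-np.array(f["R"]).T@np.array(f["t"])).round(3))
def hsv(f): return cv2.cvtColor(f["img"],cv2.COLOR_RGB2HSV)
guess=dict(nut1=(.43,-.372,.1),nut2=(.52,-.36,.35),nut3=(.43,-.258,.1),nut4=(.515,-.256,.1))
for k,g in guess.items():
    ms=[]
    for n,f in F.items():
        c=proj(f,[g[0],g[1],.02])[0]
        ds=[d for lab in("nut1_mid","nut2_mid","nut3_mid","nut4_mid") for d in r.cut_out(lab,f)]
        ds=[d for d in ds if np.hypot(*(np.array(np.nonzero(d["pixels"])[::-1]).mean(1)-c))<10]
        if ds: ms.append((n,f,max(ds,key=lambda d:d["score"])["pixels"].astype(float)))
    for sel in ([m[1:] for m in ms],[m[1:] for m in ms[:1]]):
        p,a,c=fit(sel,NUT,.003,g); print(k,[m[0] for m in ms],p.round(4),"yaw",np.degrees(a).round(1),c.round(3))
    for n,f in F.items():
        c=proj(f,[p[0],p[1],.041])[0].astype(int); h=hsv(f); w=np.zeros((480,640),np.uint8)
        w[c[1]-9:c[1]+10,c[0]-9:c[0]+10]=1
        m=(h[:,:,2]>200)&(h[:,:,1]<40)&(w>0); ys,xs=np.nonzero(m); print("  necktop",n,m.sum(),back(f,(xs.mean(),ys.mean()),.041)[:2].round(4))
ms=[]
for n,f in F.items():
    d=r.cut_out("lid_mid",f)[0]; 
    hh=hsv(f); m=d["pixels"]; m=cv2.morphologyEx(m.astype(np.uint8),cv2.MORPH_OPEN,np.ones((11,11)))
    ms.append((f,m.astype(float)))
p,a,c=fit(ms,LID,.016,(.475,.305,-.15)); print("lid",p,np.degrees(a),c)
p,a,c=fit(ms[:1],LID,.016,(.475,.305,-.15)); print("lid top",p,np.degrees(a),c)
for n,f in F.items():
    h=hsv(f); m=((h[:,:,0]>5)&(h[:,:,0]<20)&(h[:,:,1]>180)&(h[:,:,2]>200)).astype(np.uint8)
    k,l,st,ce=cv2.connectedComponentsWithStats(m)
    for i in range(1,k):
        if st[i,4]>20: print(n,"orange",st[i],back(f,ce[i],.05)[:2].round(4))
    m=((h[:,:,0]>22)&(h[:,:,0]<35)&(h[:,:,1]>180)&(h[:,:,2]>150)).astype(np.uint8)
    k,l,st,ce=cv2.connectedComponentsWithStats(m)
    for i in range(1,k):
        if st[i,4]>15: print(n,"yellow",st[i],back(f,ce[i],.1)[:2].round(4))
    m=((h[:,:,0]>50)&(h[:,:,0]<75)&(h[:,:,1]>150)&(h[:,:,2]>100)).astype(np.uint8)
    k,l,st,ce=cv2.connectedComponentsWithStats(m)
    for i in range(1,k):
        if st[i,4]>15: print(n,"green",st[i],back(f,ce[i],.07)[:2].round(4))
f=F["top"]; h=hsv(f); 
for uv in [(270,230),(308,188),(345,210),(320,240)]: print(uv,h[uv[1],uv[0]])
E
python3 meas.py
```

```text
top cam [ 0.292 -0.046  1.234]
scene cam [1.463 0.093 1.158]
nut1 ['top', 'scene'] [ 0.4334 -0.3768] yaw 7.8 0.357
nut1 ['top', 'scene'] [ 0.4336 -0.3774] yaw 8.5 0.059
  necktop top 60 [ 0.434  -0.3757]
  necktop scene 21 [ 0.4335 -0.3751]
nut2 ['top', 'scene'] [ 0.5273 -0.361 ] yaw 20.1 0.191
nut2 ['top', 'scene'] [ 0.5281 -0.3616] yaw 19.6 0.061
  necktop top 56 [ 0.5277 -0.3604]
  necktop scene 27 [ 0.5273 -0.3596]
nut3 ['top', 'scene'] [ 0.4323 -0.2611] yaw 9.4 0.287
nut3 ['top', 'scene'] [ 0.4331 -0.2619] yaw 9.3 0.094
  necktop top 59 [ 0.434  -0.2611]
  necktop scene 23 [ 0.4355 -0.2598]
nut4 ['top', 'scene'] [ 0.5174 -0.2582] yaw 9.0 0.224
nut4 ['top', 'scene'] [ 0.5176 -0.2596] yaw 9.3 0.066
  necktop top 60 [ 0.5186 -0.2584]
  necktop scene 27 [ 0.5174 -0.2572]
lid [0.47418983 0.30554369] -9.416508182762435 0.08119937313446779
lid top [0.4746577  0.30513709] -8.981897237534007 0.031427862973983374
scene orange [435 248   7  16  59] [0.4726 0.3063]
scene orange [434 273   5  13  42] [0.5603 0.2987]
scene yellow [325 275   4  24  84] [0.6604 0.0086]
scene green [228 273  14  12 126] [ 0.646  -0.2397]
(270, 230) [100  73 178]
(308, 188) [ 96  63 158]
(345, 210) [100  92 163]
(320, 240) [101  70 183]
```

```bash
cat > meas2.py <<'E'
from rig import r
from h import *
F={n:r.grab_frame(n) for n in("top","scene")}
def hsv(f): return cv2.cvtColor(f["img"],cv2.COLOR_RGB2HSV)
f=F["top"]; h=hsv(f)
def comps(m,z,tag,amin=15):
    k,l,st,ce=cv2.connectedComponentsWithStats(m.astype(np.uint8))
    for i in range(1,k):
        if st[i,4]>amin: print(tag,st[i],ce[i].round(1),back(f,ce[i],z)[:2].round(4))
comps((h[:,:,0]>4)&(h[:,:,0]<20)&(h[:,:,1]>170)&(h[:,:,2]>150),.05,"orange")
comps((h[:,:,0]>22)&(h[:,:,0]<35)&(h[:,:,1]>130)&(h[:,:,2]>120),.11,"yellow")
comps((h[:,:,0]>50)&(h[:,:,0]<80)&(h[:,:,1]>120)&(h[:,:,2]>80),.07,"green",5)
for n in("top","scene"):
    f=F[n];h=hsv(f)
    d=r.cut_out("pan",f)[0]; m=d["pixels"]
    print(n,np.bincount(h[:,:,0][m],minlength=180).argsort()[-5:])
    teal=(h[:,:,0]>92)&(h[:,:,0]<108)&(h[:,:,1]>95)&(h[:,:,2]<190)
    box=[int(v) for v in d["box"]]; w=np.zeros_like(teal); w[box[1]-5:box[1]+box[3]+8,box[0]-6:box[0]+box[2]+8]=1
    t=(teal&w).astype(np.uint8)*255
    x0,y0=box[0]-20,box[1]-20
    im=f["img"][y0:y0+130,x0:x0+130,::-1]; o=np.hstack([im,cv2.cvtColor(t[y0:y0+130,x0:x0+130],cv2.COLOR_GRAY2BGR)])
    cv2.imwrite(f"pics/pan_{n}.png",cv2.resize(o,None,fx=3,fy=3,interpolation=cv2.INTER_CUBIC))
E
python3 meas2.py
```

```text
yellow [306 178   4   7  17] [307.4 180.9] [0.6308 0.0039]
green [402 175  13  13 141] [407.9 181.1] [ 0.6427 -0.2419]
top [132  99 100 138 135]
scene [114  96 120  98  97]
```

View pics/pan_top.png

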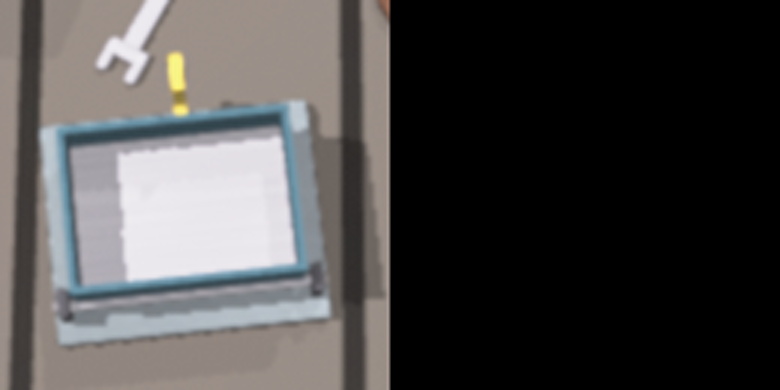

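View pics/pan_scene.png

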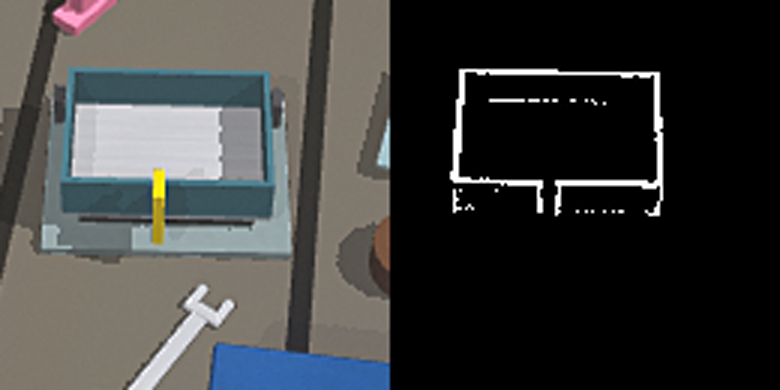

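```bash
cat > meas3.py <<'E'
from rig import r
from h import *
F={n:r.grab_frame(n) for n in("top","scene")}
def hsv(f): return cv2.cvtColor(f["img"],cv2.COLOR_RGB2HSV)
f=F["top"];h=hsv(f)
print(h[183:192,310]); print(h[250,185],h[215,191],h[210:225,190])
E
python3 meas3.py
```

```text
[[ 20  76 168]
 [ 22  95 193]
 [ 23 105 214]
 [ 26  79 203]
 [ 76  32 170]
 [ 98  82 155]
 [100  90 122]
 [100  90  88]
 [ 99  89  77]]
[ 13 157 247] [ 12 166 235] [[ 14 153 246]
 [ 14 154 246]
 [ 14 154 246]
 [ 14 154 246]
 [ 14 157 246]
 [ 14 157 247]
 [ 13 158 246]
 [ 12 161 245]
 [ 11 165 240]
 [ 11 167 235]
 [ 11 167 233]
 [ 11 170 225]
 [ 10 172 199]
 [ 11 171 171]
 [ 11 169 152]]
```

```bash
cat > meas3.py <<'E'
from rig import r
from h import *
F={n:r.grab_frame(n) for n in("top","scene")}
def hsv(f): return cv2.cvtColor(f["img"],cv2.COLOR_RGB2HSV)
f=F["top"];h=hsv(f)
m=(h[:,:,0]>4)&(h[:,:,0]<20)&(h[:,:,1]>130)&(h[:,:,2]>140)
k,l,st,ce=cv2.connectedComponentsWithStats(m.astype(np.uint8))
for i in range(1,k):
    if st[i,4]>25: 
        pts=np.argwhere(l==i)[:,::-1]; print("orange",st[i],ce[i].round(1),back(f,ce[i],.05)[:2].round(4),cv2.minAreaRect(pts.astype(np.float32)))
ms=[]
for n,sm in(("top",55),("scene",80)):
    f=F[n];h=hsv(f)
    d=r.cut_out("pan",f)[0]
    teal=(h[:,:,0]>92)&(h[:,:,0]<108)&(h[:,:,1]>sm)&(h[:,:,2]<190)
    box=[int(v) for v in d["box"]]; w=np.zeros_like(teal); w[box[1]-5:box[1]+box[3]+8,box[0]-6:box[0]+box[2]+8]=1
    t=(teal&w).astype(np.uint8)*255
    t=cv2.morphologyEx(t,cv2.MORPH_CLOSE,np.ones((3,3)))
    k,l,st,ce=cv2.connectedComponentsWithStats(t); i=1+st[1:,4].argmax()
    cs,_=cv2.findContours((l==i).astype(np.uint8),cv2.RETR_EXTERNAL,cv2.CHAIN_APPROX_NONE)
    t[:]=0; cv2.drawContours(t,cs,-1,1,-1)
    if n=="top": t=cv2.morphologyEx(t,cv2.MORPH_OPEN,np.ones((9,9)))
    ms.append((f,t.astype(float)))
B=[(0,.138,-.095,.095,0,.051)]
B2=[(0,.138,-.095,.095,0.04,.051)]
for sel,bb,nm in((ms,B,"both"),(ms[:1],B,"top"),(ms[:1],B2,"top-rimonly"),(ms[1:],B,"scene")):
    p,a,c=fit(sel,bb,.03,(.505,.0,.1)); print(nm,p.round(4),np.degrees(a).round(2),c.round(3))
p,a,c=fit(ms,B,.03,(.505,.0,.1))
for (f,t),n in zip(ms,F):
    im=f["img"][:,:,::-1].copy()
    cc,s=np.cos(a),np.sin(a);R=np.array([[cc,-s,0],[s,cc,0],[0,0,1]])
    for x,y,z in [(0,-.095,.081),(0,.095,.081),(.138,.095,.081),(.138,-.095,.081),(.163,-.0075,.115),(0.006,-.089,.035),(0.006,.089,.035),(.132,.089,.035)]:
        uv=proj(f,R@[x,y,0]+[p[0],p[1],z])[0]; cv2.circle(im,tuple(int(round(v*8)) for v in uv),8,(0,0,255),-1,shift=3)
    u=proj(f,[p[0]+.07,p[1],.06])[0].astype(int)
    cv2.imwrite(f"pics/panfit_{n}.png",cv2.resize(im[u[1]-65:u[1]+65,u[0]-65:u[0]+65],None,fx=4,fy=4,interpolation=cv2.INTER_CUBIC))
E
python3 meas3.py; python3 -c "
import cv2,numpy as np
cv2.imwrite('pics/panfit.png',cv2.resize(np.hstack([cv2.imread('pics/panfit_%s.png'%n) for n in('top','scene')]),(800,400)))"
```

```text
orange [187 207   7  18  84] [190.  215.3] [0.5596 0.2966] ((190.02352905273438, 215.39410400390625), (4.772470474243164, 17.679834365844727), 12.528807640075684)
orange [181 237   9  24 116] [185.2 248.5] [0.4764 0.3041] ((185.18235778808594, 248.42941284179688), (4.880936145782471, 23.536956787109375), 12.52880573272705)
both [ 0.486  -0.0034] 6.3 1.156
top [ 0.4887 -0.0035] 6.29 0.042
top-rimonly [ 0.4857 -0.0039] 6.22 0.02
scene [ 0.4806 -0.0035] 6.07 1.089
```

View pics/panfit.png

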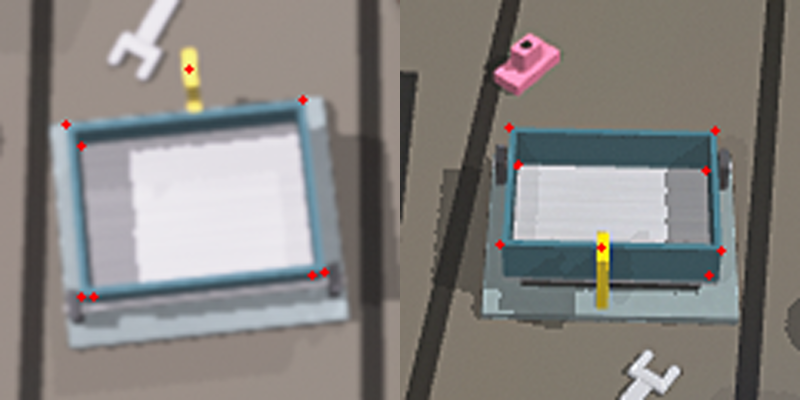

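```bash
cat > meas4.py <<'E'
from rig import r
from h import *
f=r.grab_frame("scene"); h=cv2.cvtColor(f["img"],cv2.COLOR_RGB2HSV)
print(h[286:294:2,310],h[240:262:4,320])
teal=(h[:,:,0]>88)&(h[:,:,0]<112)&(h[:,:,1]>90)&(h[:,:,2]<190)
w=np.zeros_like(teal); w[232:300,286:376]=1
t=(teal&w).astype(np.uint8)
t=cv2.morphologyEx(t,cv2.MORPH_CLOSE,np.ones((7,7)))
cs,_=cv2.findContours(t,cv2.RETR_EXTERNAL,cv2.CHAIN_APPROX_NONE)
t[:]=0; cv2.drawContours(t,[max(cs,key=cv2.contourArea)],-1,1,-1)
cv2.imwrite("pics/pm.png",cv2.resize(np.hstack([t[225:305,280:380]*255,h[225:305,280:380,1]]),None,fx=4,fy=4))
for bb in ([(0,.138,-.095,.095,0,.051)],[(0,.138,-.095,.095,0.001,.051)]):
    p,a,c=fit([(f,t.astype(float))],bb,.03,(.487,.0,.1)); print(p.round(4),np.degrees(a).round(2),c.round(3))
E
python3 meas4.py
```

```text
[[ 98  86  83]
 [ 97  83  83]
 [165   5  95]
 [ 95  27 105]] [[ 17  35 131]
 [ 98  89  89]
 [ 97  87  88]
 [ 99  70  98]
 [120   6 214]
 [114   6 209]]
[ 0.4784 -0.0025] 5.56 0.071
[ 0.4792 -0.0022] 5.44 0.068
```

View pics/pm.png

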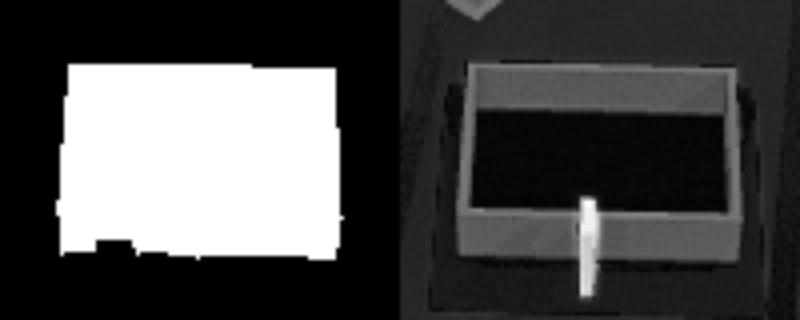

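```bash
sed -i 's/h\[:,:,1\]>90/h[:,:,1]>72/' meas4.py; python3 meas4.py | tail -2
```

```text
[ 0.4818 -0.0023] 5.53 0.044
[ 0.4823 -0.0032] 6.0 0.04
```

```bash
cat > go.py <<'E'
# usage: go.py x y z yaw  [x y z yaw ...]: prints tool-frame shift (x=down,y,z in m, with axes after turning) and turn
import sys,numpy as np
from rig import r
s=r.state(); p=np.array(s["tcp_pos"]); R=np.array(s["tool_rot"])
yaw=np.degrees(np.arctan2(R[1,1],R[0,1]))
print("t %.2f tcp %s yaw %.2f tilt %s w %.3f F %s j %s"%(s["time"],p.round(4),yaw,R[:,0].round(4),s["gripper_width"],np.round(s["wrist_force"],1),np.round(s["joints"],0)))
a=[float(v) for v in sys.argv[1:]]
for i in range(0,len(a),4):
    q=np.array(a[i:i+3]); d=q-p; dy=a[i+3]-yaw; turn=-dy
    for nm,yw in(("old axes",yaw),("new axes",a[i+3])):
        c,sn=np.cos(np.radians(yw)),np.sin(np.radians(yw))
        ty=np.array([c,sn,0]); tx=np.array([0,0,-1]); tz=np.cross(tx,ty)
        print(nm,"shift x %.4f y %.4f z %.4f turn %.2f"%(d@tx,d@ty,d@tz,turn))
    p=q; yaw=a[i+3]
E
python3 go.py .518 -.2585 .15 9.2 .518 -.2585 .034 9.2
```

```text
t 4.20 tcp [ 0.2275 -0.5281  0.2194] yaw -66.69 tilt [-0.e+00  1.e-04 -1.e+00] w 1.000 F [-0.2  0.2  0.5] j [-75.  12.  88.  -0.  80.  -9.]
old axes shift x 0.0694 y -0.1326 z -0.3735 turn -75.89
new axes shift x 0.0694 y 0.3299 z -0.2196 turn -75.89
old axes shift x 0.1160 y 0.0000 z 0.0000 turn -0.00
new axes shift x 0.1160 y 0.0000 z 0.0000 turn -0.00
```

Request:
carry_out(
  plan="0.3 0.008 -0.0166 -0.0467 0;0.3 0.008 -0.0166 -0.0467 0;0.3 0.008 -0.0166 -0.0467 0;0.3 0.008 -0.0166 -0.0467 0;0.3 0.008 -0.0166 -0.0467 0;0.3 0.008 -0.0166 -0.0467 0;0.3 0.008 -0.0166 -0.0467 0;0.3 0.008 -0.0166 -0.0467 0;0.3 0 0 0 -10;0.3 0 0 0 -10",
  newtons=20,
)

```text
time: 5.45
tcp_pos: [0.5186, -0.2574, 0.1552]
tool_rot: [[-0.0, 0.691, -0.722], [0.0, -0.722, -0.691], [-1.0, -0.0, 0.0]]
wrist_force: [-0.6, -0.4, 0.2]
gripper_width: 0.65
```

Request:
carry_out(
  plan="0.3 0 0 0 -10;0.3 0 0 0 -10;0.3 0 0 0 -10;0.3 0 0 0 -10;0.3 0 0 0 -10;0.3 0 0 0 -6;0.3 0 0 0 0;0.3 0 0 0 0",
)

```text
time: 6.45
tcp_pos: [0.5181, -0.2583, 0.1555]
tool_rot: [[0.0, 0.987, 0.16], [0.0, 0.16, -0.987], [-1.0, 0.0, -0.0]]
wrist_force: [-0.1, 0.1, -0.4]
gripper_width: 0.651
```

```bash
python3 go.py .518 -.2585 .15 9.2 .518 -.2585 .034 9.2
python3 - <<'E'
from rig import r
import cv2
f=r.grab_frame("scene"); c=f["img"][200:300,150:330,::-1]; cv2.imwrite("pics/a1.png",cv2.resize(c,None,fx=4,fy=4,interpolation=cv2.INTER_CUBIC))
E
```

```text
t 6.45 tcp [ 0.5181 -0.2583  0.1555] yaw 9.22 tilt [ 0.  0. -1.] w 0.651 F [-0.1  0.1 -0.4] j [-35.  16.  92.   0.  73. -44.]
old axes shift x 0.0055 y -0.0001 z 0.0002 turn 0.02
new axes shift x 0.0055 y -0.0001 z 0.0002 turn 0.02
old axes shift x 0.1160 y 0.0000 z 0.0000 turn -0.00
new axes shift x 0.1160 y 0.0000 z 0.0000 turn -0.00
```

View pics/a1.png

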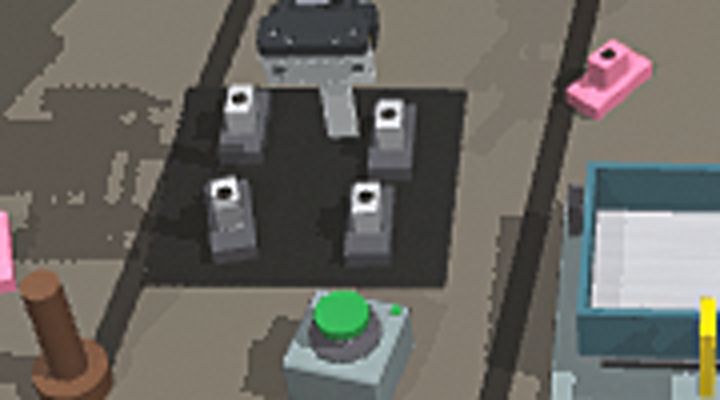

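Four grey nuts on the mat (scene px (242,256), (248,234), (208,255), (210,232)) are the real ones. The pink look-alikes at (301,220) and (147,263) are left alone. First target is the grey nut at (242,256).

Request:
carry_out(
  plan="0.3 0.04 0 0 0;0.3 0.04 0 0 0;0.3 0.03 0 0 0;0.3 0.0115 0 0 0;0.3 0 0 0 0;-0.6 0 0 0 0;-0.6 0 0 0 0;-0.6 0 0 0 0;-0.6 0 0 0 0;-0.6 0 0 0 0",
  newtons=20,
)

```text
time: 7.75
tcp_pos: [0.5183, -0.2585, 0.0345]
tool_rot: [[0.001, 0.987, 0.162], [-0.0, 0.162, -0.987], [-1.0, 0.0, 0.0]]
wrist_force: [-0.4, -0.4, 2.6]
gripper_width: 0.297
```

Request:
carry_out(
  plan="-0.6 0 0 0 0;-0.6 -0.03 0 0 0;-0.6 -0.05 0 0 0;-0.6 -0.04 0 0 0;-0.6 0 0 0 0",
)

```text
time: 8.38
tcp_pos: [0.5203, -0.2598, 0.1574]
tool_rot: [[0.006, 0.987, 0.162], [-0.004, 0.162, -0.987], [-1.0, 0.006, 0.005]]
wrist_force: [0.5, -0.2, -1.6]
gripper_width: 0.298
```

```bash
python3 go.py .536 .0659 .154 6.1 .536 .0659 .067 6.1
python3 - <<'E'
from rig import r
import cv2
f=r.grab_frame("scene"); c=f["img"][180:300,150:330,::-1]; cv2.imwrite("pics/a2.png",cv2.resize(c,None,fx=4,fy=4,interpolation=cv2.INTER_CUBIC))
E
```

```text
t 8.38 tcp [ 0.5203 -0.2598  0.1574] yaw 9.31 tilt [ 0.0064 -0.0044 -1.    ] w 0.298 F [ 0.5 -0.2 -1.6] j [-35.  16.  91.   0.  73. -44.]
old axes shift x 0.0034 y 0.0682 z -0.3189 turn 3.21
new axes shift x 0.0034 y 0.0502 z -0.3222 turn 3.21
old axes shift x 0.0870 y 0.0000 z 0.0000 turn -0.00
new axes shift x 0.0870 y 0.0000 z 0.0000 turn -0.00
```

View pics/a2.png

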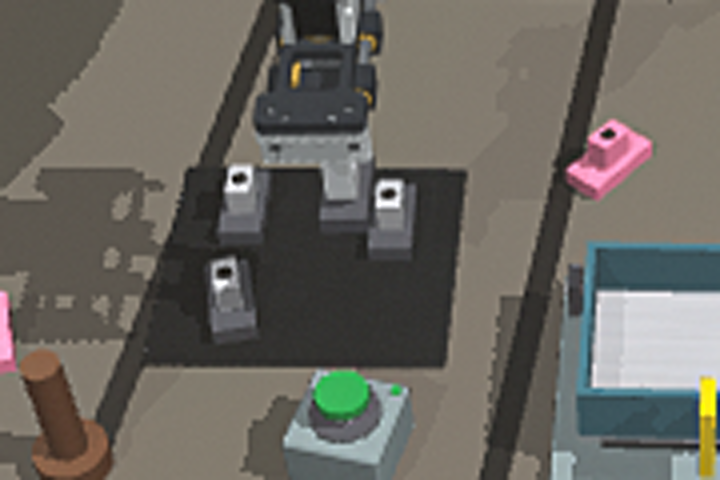

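Request:
carry_out(
  plan="-0.6 0 0.0099 -0.0453 0;-0.6 0 0.0099 -0.0453 0;-0.6 0 0.0099 -0.0453 0;-0.6 0 0.0099 -0.0453 0;-0.6 0 0.0099 -0.0453 0;-0.6 0 0.0099 -0.0453 0;-0.6 0 0.0099 -0.0453 3.1;-0.6 0 0 0 0;-0.6 0 0 0 0",
)

```text
time: 9.55
tcp_pos: [0.5336, 0.0656, 0.1516]
tool_rot: [[-0.004, 0.994, 0.109], [-0.001, 0.109, -0.994], [-1.0, -0.004, 0.0]]
wrist_force: [-0.3, 0.5, -1.8]
gripper_width: 0.296
```

```bash
python3 go.py .536 .0659 .154 6.1 .536 .0659 .067 6.1
python3 - <<'E'
from rig import r
import cv2
f=r.grab_frame("scene"); c=f["img"][200:310,270:400,::-1]; cv2.imwrite("pics/a3.png",cv2.resize(c,None,fx=5,fy=5,interpolation=cv2.INTER_CUBIC))
E
```

```text
t 9.55 tcp [0.5336 0.0656 0.1516] yaw 6.26 tilt [-4.3e-03 -5.0e-04 -1.0e+00] w 0.296 F [-0.3  0.5 -1.8] j [-2. 11. 97. -0. 72. -8.]
old axes shift x -0.0024 y 0.0024 z -0.0000 turn 0.16
new axes shift x -0.0024 y 0.0024 z -0.0000 turn 0.16
old axes shift x 0.0870 y 0.0000 z 0.0000 turn -0.00
new axes shift x 0.0870 y 0.0000 z 0.0000 turn -0.00
```

View pics/a3.png

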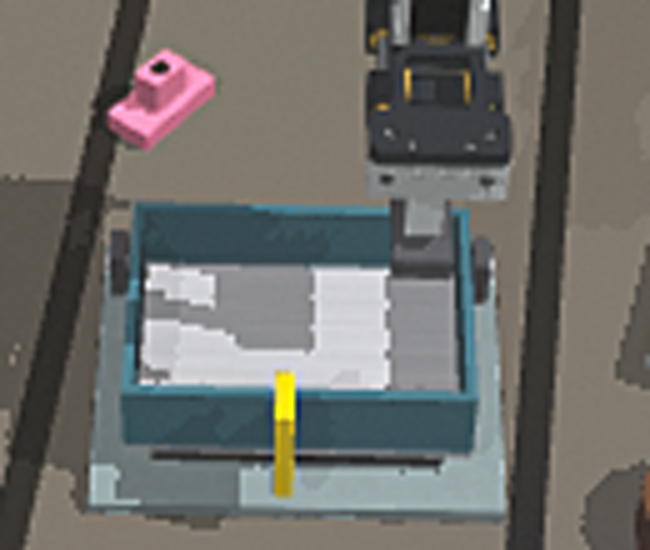

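Request:
carry_out(
  plan="-0.6 0.04 0 0 0;-0.6 0.025 0 0 0;-0.6 0.015 0 0 0;-0.6 0.007 0 0 0;-0.6 0 0 0 0;-0.6 0 0 0 0;-0.1 0 0 0 0;-0.1 0 0 0 0;-0.1 0 0 0 0",
)

```text
time: 10.72
tcp_pos: [0.5354, 0.0659, 0.0673]
tool_rot: [[0.001, 0.994, 0.108], [-0.0, 0.108, -0.994], [-1.0, 0.001, 0.0]]
wrist_force: [0.7, 1.0, -0.5]
gripper_width: 0.448
```

Request:
carry_out(
  plan="-0.1 -0.02 0 0 0;-0.1 -0.04 0 0 0;-0.1 -0.04 0 0 0",
)

```text
time: 11.1
tcp_pos: [0.5348, 0.0659, 0.1678]
tool_rot: [[-0.001, 0.994, 0.108], [0.0, 0.108, -0.994], [-1.0, -0.001, -0.0]]
wrist_force: [0.2, 0.2, -0.7]
gripper_width: 0.445
```

```bash
python3 go.py .4337 -.261 .154 9.3
cat > snap.py <<'E'
import sys,cv2
from rig import r
n,cam,x0,y0,x1,y1,k=sys.argv[1:]
x0,y0,x1,y1=map(int,(x0,y0,x1,y1))
f=r.grab_frame(cam); c=f["img"][y0:y1,x0:x1,::-1]; cv2.imwrite(f"pics/{n}.png",cv2.resize(c,None,fx=float(k),fy=float(k),interpolation=cv2.INTER_CUBIC))
E
python3 snap.py a4 scene 180 190 400 310 3.5
```

```text
t 11.10 tcp [0.5348 0.0659 0.1678] yaw 6.21 tilt [-8.e-04  1.e-04 -1.e+00] w 0.445 F [ 0.2  0.2 -0.7] j [-2. 10. 97.  0. 73. -8.]
old axes shift x 0.0138 y -0.1359 z 0.3140 turn -3.09
new axes shift x 0.0138 y -0.1526 z 0.3062 turn -3.09
```

View pics/a4.png

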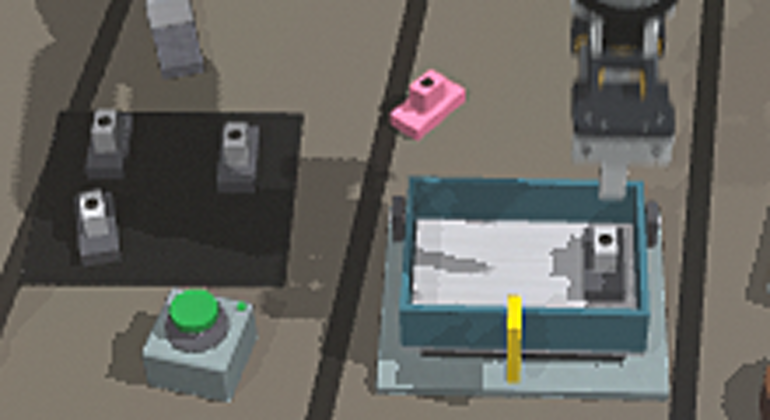

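Request:
carry_out(
  plan="0.3 0 -0.0195 0.0448 0;0.3 0 -0.0195 0.0448 0;0.3 0 -0.0195 0.0448 0;0.3 0 -0.0195 0.0448 0;0.3 0 -0.0195 0.0448 0;0.3 0 -0.0195 0.0448 0;0.3 0 -0.0195 0.0448 -3.1;0.3 0 0 0 0;0.3 0.03 0 0 0;0.3 0 0 0 0",
)

```text
time: 12.4
tcp_pos: [0.4318, -0.2584, 0.1347]
tool_rot: [[-0.004, 0.987, 0.162], [0.004, 0.162, -0.987], [-1.0, -0.004, -0.005]]
wrist_force: [-0.1, 0.3, -0.3]
gripper_width: 0.65
```

```bash
python3 go.py .4337 -.261 .034 9.3; python3 snap.py a5 scene 180 190 400 310 3.5
```

```text
t 12.40 tcp [ 0.4318 -0.2584  0.1347] yaw 9.33 tilt [-0.0043  0.0042 -1.    ] w 0.650 F [-0.1  0.3 -0.3] j [-41.   8. 103.   0.  69. -50.]
old axes shift x 0.1007 y 0.0014 z 0.0029 turn 0.03
new axes shift x 0.1007 y 0.0014 z 0.0029 turn 0.03
```

View pics/a5.png

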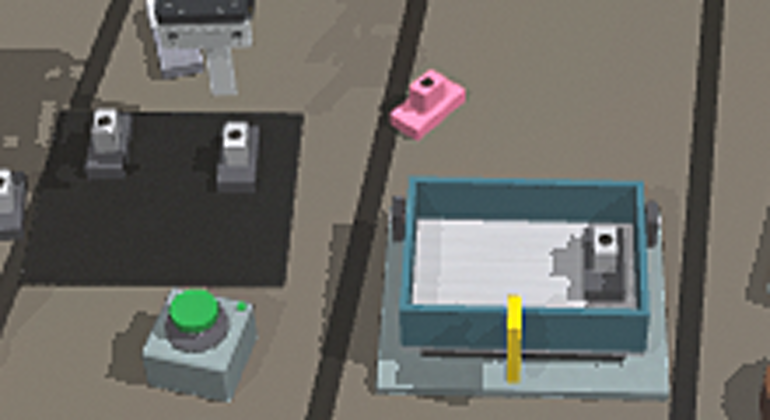

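Request:
carry_out(
  plan="0.3 0.05 0 0.0005 0;0.3 0.03 0 0 0;0.3 0.02 0 0 0;0.3 0.002 0 0 0;0.3 0 0 0 0;-0.6 0 0 0 0;-0.6 0 0 0 0;-0.6 0 0 0 0;-0.6 0 0 0 0;-0.6 0 0 0 0",
)

```text
time: 13.7
tcp_pos: [0.4336, -0.2613, 0.0352]
tool_rot: [[0.0, 0.987, 0.162], [-0.0, 0.162, -0.987], [-1.0, 0.0, 0.0]]
wrist_force: [0.6, 0.3, 2.4]
gripper_width: 0.299
```

Request:
carry_out(
  plan="-0.6 0 0 0 0;-0.6 -0.03 0 0 0;-0.6 -0.05 0 0 0;-0.6 -0.04 0 0 0;-0.6 0 0 0 0;-0.6 0 0 0 0",
)

```text
time: 14.45
tcp_pos: [0.4323, -0.2603, 0.1531]
tool_rot: [[-0.002, 0.987, 0.162], [0.002, 0.162, -0.987], [-1.0, -0.002, -0.002]]
wrist_force: [-0.7, 0.6, -1.8]
gripper_width: 0.295
```

```bash
python3 go.py .5405 .0241 .154 6.1; python3 snap.py a6 scene 150 190 400 310 3.2;  python3 snap.py a6t top 370 190 520 310 5
```

```text
t 14.45 tcp [ 0.4323 -0.2603  0.1531] yaw 9.31 tilt [-0.0025  0.0021 -1.    ] w 0.295 F [-0.7  0.6 -1.8] j [-41.   7. 102.  -0.  71. -50.]
old axes shift x -0.0009 y 0.1527 z -0.2631 turn 3.21
new axes shift x -0.0009 y 0.1378 z -0.2713 turn 3.21
```

View pics/a6.png

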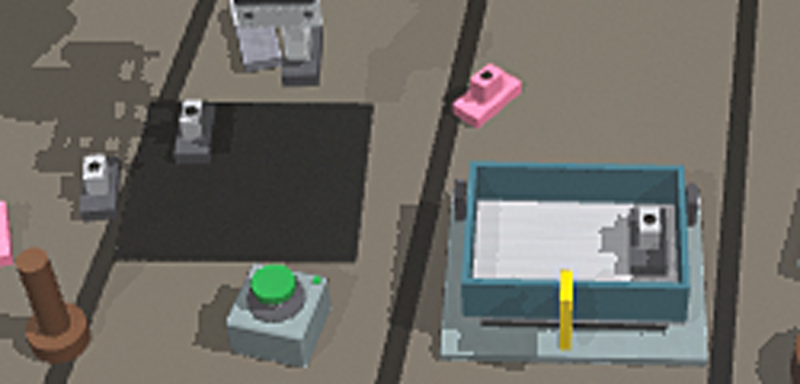

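View pics/a6t.png

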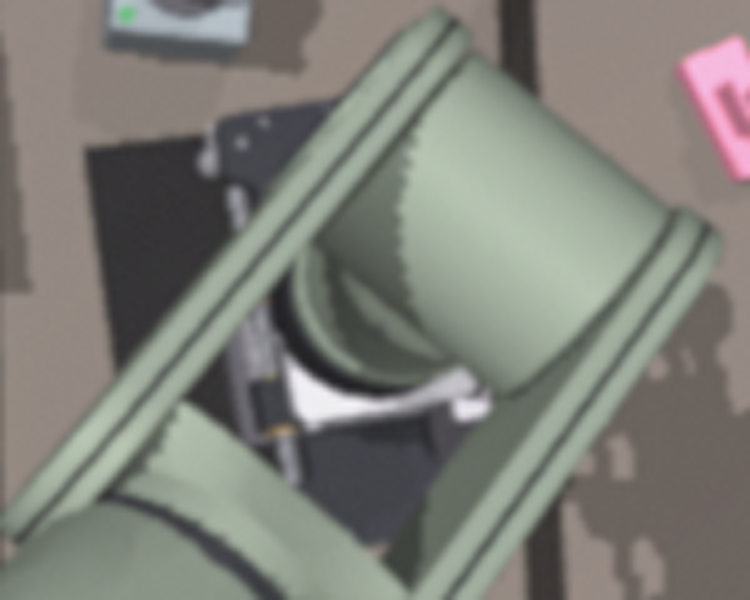

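Request:
carry_out(
  plan="-0.6 0 0.0252 -0.044 0;-0.6 0 0.0252 -0.044 0;-0.6 0 0.0252 -0.044 0;-0.6 0 0.0252 -0.044 0;-0.6 0 0.0252 -0.044 0;-0.6 0 0.0252 -0.044 3.2;-0.6 0 0 0 0;-0.6 0 0 0 0;-0.6 0 0 0 0",
)

```text
time: 15.68
tcp_pos: [0.5391, 0.0226, 0.154]
tool_rot: [[-0.002, 0.994, 0.105], [-0.0, 0.105, -0.994], [-1.0, -0.002, -0.0]]
wrist_force: [0.5, 0.1, -2.1]
gripper_width: 0.294
```

Request:
carry_out(
  plan="-0.6 0.04 0 0 0;-0.6 0.025 0 0 0;-0.6 0.015 0 0 0;-0.6 0.006 0 0 0;-0.6 0 0 0 0;-0.6 0 0 0 0;-0.6 0 0 0 0",
)

```text
time: 16.55
tcp_pos: [0.5408, 0.0238, 0.07]
tool_rot: [[0.002, 0.994, 0.107], [-0.0, 0.107, -0.994], [-1.0, 0.002, 0.0]]
wrist_force: [0.3, 0.7, -1.5]
gripper_width: 0.295
```

```bash
python3 go.py .5405 .0241 .067 6.1; python3 snap.py a7 scene 270 200 400 310 5;python3 meas.py 2>/dev/null| head -12
```

```text
t 16.55 tcp [0.5408 0.0238 0.07  ] yaw 6.12 tilt [ 2.e-03 -2.e-04 -1.e+00] w 0.295 F [ 0.3  0.7 -1.5] j [ -7.  18. 101.  -0.  62. -13.]
old axes shift x 0.0030 y -0.0003 z -0.0004 turn 0.02
new axes shift x 0.0030 y -0.0003 z -0.0004 turn 0.02
top cam [ 0.292 -0.046  1.234]
scene cam [1.463 0.093 1.158]
nut1 ['top', 'scene'] [ 0.4341 -0.3768] yaw 8.5 0.211
nut1 ['top', 'scene'] [ 0.4332 -0.3771] yaw 9.2 0.078
  necktop top 0 [nan nan]
  necktop scene 0 [nan nan]
nut2 [] [ 0.52 -0.36] yaw 20.1 0.0
nut2 [] [ 0.52 -0.36] yaw 20.1 0.0
  necktop top 0 [nan nan]
  necktop scene 0 [nan nan]
nut3 [] [ 0.43  -0.258] yaw 5.7 0.0
nut3 [] [ 0.43  -0.258] yaw 5.7 0.0
```

View pics/a7.png

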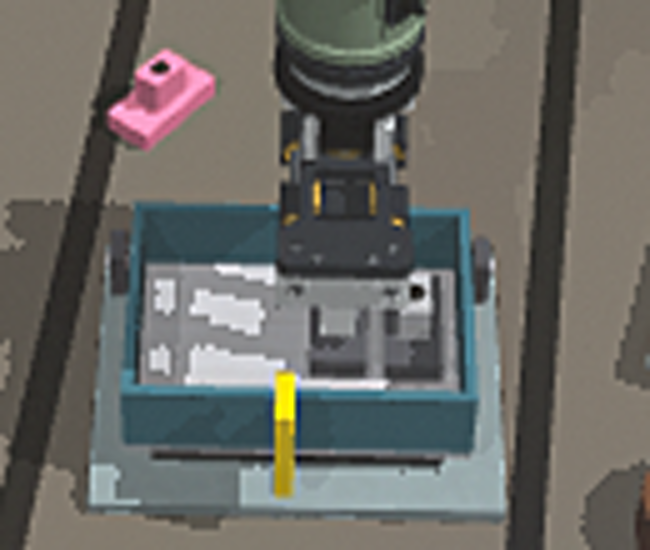

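Request:
carry_out(
  plan="-0.6 0.0025 0 0 0;-0.6 0 0 0 0;-0.1 0 0 0 0;-0.1 0 0 0 0;-0.1 0 0 0 0;-0.1 -0.02 0 0 0;-0.1 -0.04 0 0 0;-0.1 -0.04 0 0 0",
)

```text
time: 19.4
tcp_pos: [0.5395, 0.0239, 0.167]
tool_rot: [[-0.001, 0.994, 0.106], [0.0, 0.106, -0.994], [-1.0, -0.001, -0.0]]
wrist_force: [0.4, -0.1, 0.2]
gripper_width: 0.447
```

```bash
cat > nuts.py <<'E'
import sys
from rig import r
from h import *
a=[float(v) for v in sys.argv[1:]]  # x y yaw zb
F={n:r.grab_frame(n) for n in("top","scene")}
for i in range(0,len(a),4):
    x,y,yw,zb=a[i:i+4]; ms=[]
    for n,f in F.items():
        c=proj(f,[x,y,zb+.017])[0]; best=None
        for lab in("nut1_mid","nut2_mid","nut3_mid","nut4_mid"):
            for d in r.cut_out(lab,f):
                e=np.hypot(*(np.array(np.nonzero(d["pixels"])[::-1]).mean(1)-c))
                if e<12 and (best is None or d["score"]>best["score"]): best=d
        if best: ms.append((n,f,best["pixels"].astype(float)))
    for m in [ms]+[[m] for m in ms]:
        p,q,c=fit([v[1:] for v in m],NUT,zb,(x,y,np.radians(yw))); print([v[0] for v in m],p.round(4),"yaw",np.degrees(q).round(1),c.round(3))
E
python3 go.py; python3 nuts.py .52 -.44 10 0 .4335 -.377 9 .003; python3 snap.py a8 top 380 170 520 310 5;python3 snap.py a8s scene 140 190 290 300 5
```

```text
t 19.40 tcp [0.5395 0.0239 0.167 ] yaw 6.11 tilt [-1.3e-03  2.0e-04 -1.0e+00] w 0.447 F [ 0.4 -0.1  0.2] j [ -7.  10.  96.   0.  73. -13.]
['top', 'scene'] [ 0.5106 -0.4476] yaw 17.5 0.2
['top'] [ 0.5106 -0.4479] yaw 14.6 0.087
['scene'] [ 0.5114 -0.4475] yaw 17.6 0.102
['top', 'scene'] [ 0.4335 -0.3762] yaw 8.7 0.259
['top'] [ 0.4327 -0.3772] yaw 9.2 0.132
['scene'] [ 0.4342 -0.3752] yaw 8.0 0.08
```

View pics/a8.png

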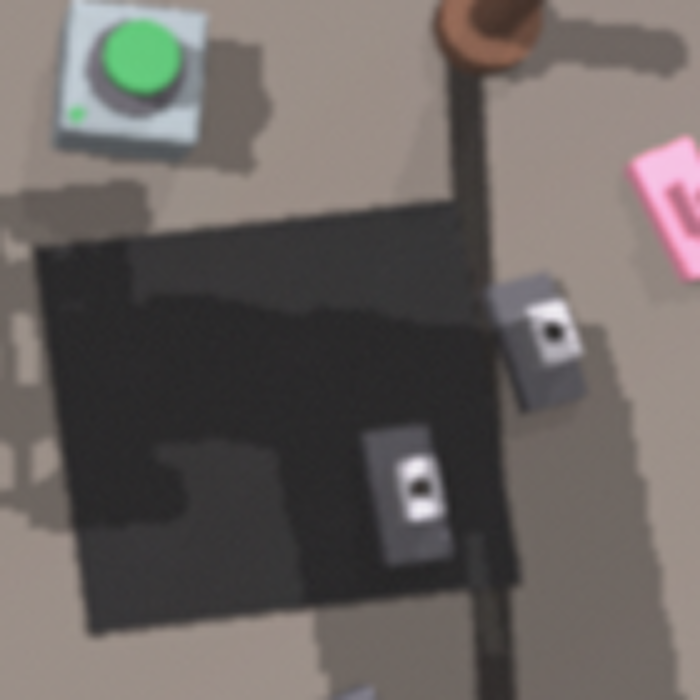

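View pics/a8s.png

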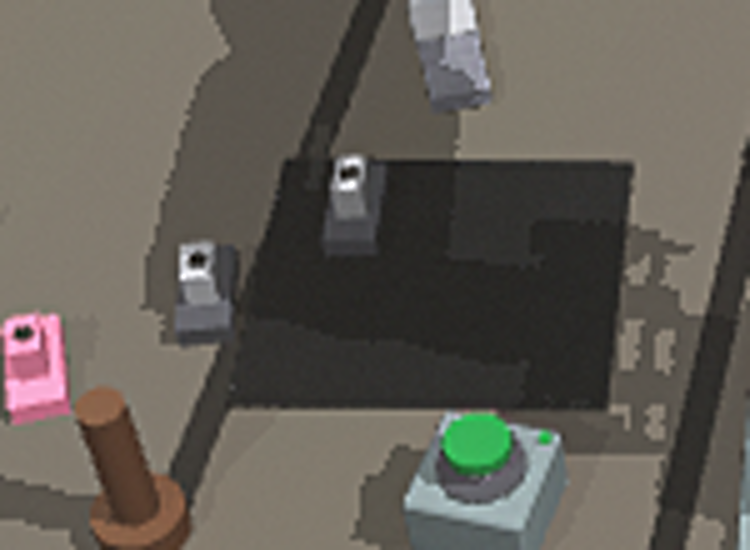

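```bash
python3 - <<'E'
from rig import r
from h import *
for n in("top","scene"):
    f=r.grab_frame(n)
    for d in r.cut_out("bolt",f)[:2]:
        b=d["box"]; print(n,b,d["score"])
        print([back(f,(u,v),z)[:2].round(3).tolist() for u,v,z in ((b[0],b[1]+b[3]-8,0.01),(b[0]+b[2]/2,b[1]+b[3],0.0),(b[0]+b[2]/2,b[1]+b[3]/2,0.05))])
E
python3 go.py .511 -.4475 .16 16 .511 -.4475 .031 16
```

```text
top [467.0, 157.9, 29.8, 26.9] 0.76
[[0.673, -0.405], [0.654, -0.446], [0.675, -0.432]]
top [146.4, 206.5, 80.7, 82.1] 0.65
[[0.401, 0.409], [0.382, 0.309], [0.479, 0.3]]
scene [154.4, 268.2, 24.2, 35.5] 0.62
[[0.691, -0.464], [0.706, -0.426], [0.682, -0.423]]
scene [469.8, 297.8, 33.4, 44.8] 0.41
[[0.7, 0.39], [0.712, 0.434], [0.677, 0.425]]
t 20.60 tcp [0.54   0.0238 0.1665] yaw 6.11 tilt [ 1.e-04 -1.e-04 -1.e+00] w 0.447 F [ 0.1  0.6 -0.6] j [ -7.  11.  96.  -0.  73. -13.]
old axes shift x 0.0065 y -0.0790 z 0.4655 turn -9.89
new axes shift x 0.0065 y -0.1578 z 0.4450 turn -9.89
old axes shift x 0.1290 y 0.0000 z 0.0000 turn -0.00
new axes shift x 0.1290 y 0.0000 z 0.0000 turn -0.00
```

Request:
carry_out(
  plan="0.3 0 -0.0088 0.0517 0;0.3 0 -0.0088 0.0517 0;0.3 0 -0.0088 0.0517 0;0.3 0 -0.0088 0.0517 0;0.3 0 -0.0088 0.0517 0;0.3 0 -0.0088 0.0517 0;0.3 0 -0.0088 0.0517 0;0.3 0 -0.0088 0.0517 0;0.3 0 -0.0086 0.0519 -9.9;0.3 0 0 0 0",
)

```text
time: 21.85
tcp_pos: [0.5098, -0.4513, 0.166]
tool_rot: [[0.0, 0.962, 0.271], [-0.001, 0.271, -0.962], [-1.0, -0.0, 0.001]]
wrist_force: [0.2, 0.1, -0.4]
gripper_width: 0.649
```

Request:
carry_out(
  plan="0.3 0.05 0 0 0;0.3 0 0 0 0;0.3 0 0 0 0;0.3 0 0 0 0",
)

```text
time: 22.35
tcp_pos: [0.5123, -0.448, 0.1191]
tool_rot: [[0.003, 0.961, 0.276], [-0.003, 0.276, -0.961], [-1.0, 0.002, 0.004]]
wrist_force: [-0.1, -0.2, 0.5]
gripper_width: 0.652
```

```bash
python3 go.py .511 -.4475 .031 16;python3 snap.py a9 scene 140 190 290 300 5
```

```text
t 22.35 tcp [ 0.5123 -0.448   0.1191] yaw 16.04 tilt [ 0.0027 -0.0029 -1.    ] w 0.652 F [-0.1 -0.2  0.5] j [-48.  29.  77.   0.  73. -64.]
old axes shift x 0.0881 y -0.0011 z -0.0008 turn 0.04
new axes shift x 0.0881 y -0.0011 z -0.0008 turn 0.04
```

View pics/a9.png

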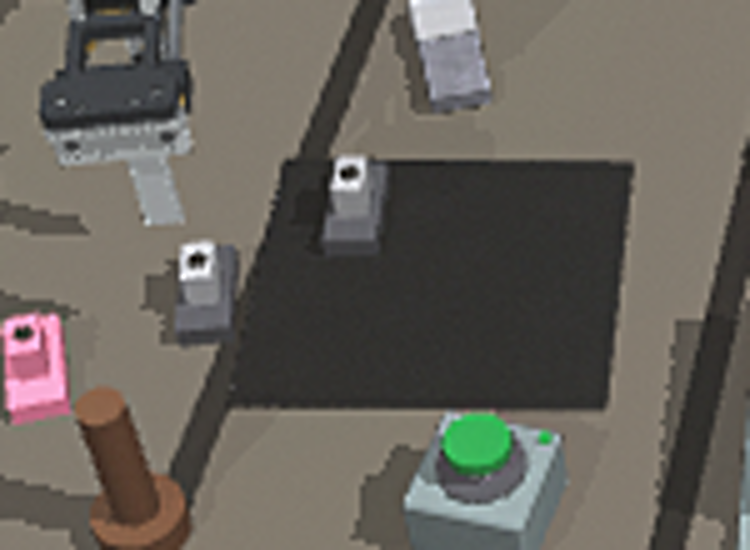

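Request:
carry_out(
  plan="0.3 0.035 0 0 0;0.3 0.025 0 0 0;0.3 0.018 0 0 0;0.3 0.0085 0 0 0;0.3 0 0 0 0;-0.6 0 0 0 0;-0.6 0 0 0 0;-0.6 0 0 0 0;-0.6 0 0 0 0;-0.6 0 0 0 0",
)

```text
time: 23.65
tcp_pos: [0.5112, -0.4476, 0.0304]
tool_rot: [[0.001, 0.961, 0.276], [-0.0, 0.276, -0.961], [-1.0, 0.0, 0.001]]
wrist_force: [0.4, 0.5, 1.7]
gripper_width: 0.297
```

Request:
carry_out(
  plan="-0.6 0 0 0 0;-0.6 -0.03 0 0 0;-0.6 -0.05 0 0 0;-0.6 -0.045 0 0 0;-0.6 0 0 0 0;-0.6 0 0 0 0",
)

```text
time: 24.4
tcp_pos: [0.5101, -0.4466, 0.1531]
tool_rot: [[-0.002, 0.961, 0.276], [0.002, 0.276, -0.961], [-1.0, -0.001, -0.003]]
wrist_force: [-1.3, 0.7, -2.9]
gripper_width: 0.296
```

```bash
python3 go.py .5449 -.0177 .154 6.1;python3 snap.py a10 scene 140 160 290 280 5
```

```text
t 24.40 tcp [ 0.5101 -0.4466  0.1531] yaw 16.01 tilt [-0.0021  0.0022 -1.    ] w 0.296 F [-1.3  0.7 -2.9] j [-49.  27.  76.  -0.  77. -65.]
old axes shift x -0.0009 y 0.1517 z -0.4026 turn 9.91
new axes shift x -0.0009 y 0.0802 z -0.4227 turn 9.91
```

View pics/a10.png

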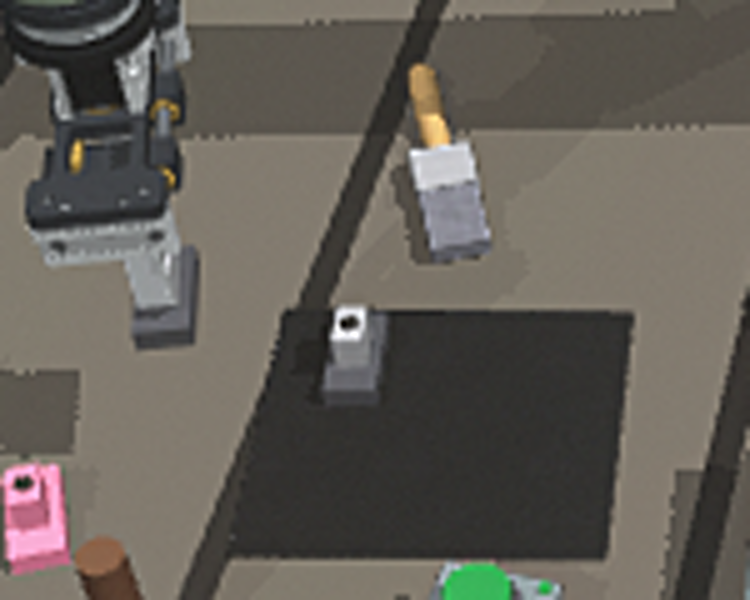

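Request:
carry_out(
  plan="-0.6 0 0.0168 -0.0449 0;-0.6 0 0.0168 -0.0449 0;-0.6 0 0.0168 -0.0449 0;-0.6 0 0.0168 -0.0449 0;-0.6 0 0.0168 -0.0449 0;-0.6 0 0.0168 -0.0449 0;-0.6 0 0.0168 -0.0449 0;-0.6 0 0.0168 -0.0449 0;-0.6 0 0.0168 -0.0449 9.9;-0.6 0 0 0 0",
)

```text
time: 25.7
tcp_pos: [0.5428, -0.0139, 0.1522]
tool_rot: [[-0.005, 0.994, 0.111], [0.002, 0.111, -0.994], [-1.0, -0.005, -0.002]]
wrist_force: [-0.5, -0.0, -1.8]
gripper_width: 0.297
```

Request:
carry_out(
  plan="-0.6 0 0 0 0;-0.6 0.04 0 0 0;-0.6 0.025 0 0 0;-0.6 0.014 0 0 0;-0.6 0.006 0 0 0;-0.6 0 0 0 0;-0.6 0 0 0 0;-0.6 0 0 0 0",
)

```text
time: 26.7
tcp_pos: [0.5457, -0.0174, 0.071]
tool_rot: [[0.002, 0.994, 0.107], [-0.0, 0.107, -0.994], [-1.0, 0.002, 0.001]]
wrist_force: [0.7, -0.7, -2.0]
gripper_width: 0.294
```

```bash
python3 go.py .5449 -.0177 .067 6.1;python3 snap.py a11 scene 270 200 400 310 5
```

```text
t 26.70 tcp [ 0.5457 -0.0174  0.071 ] yaw 6.12 tilt [ 2.e-03 -4.e-04 -1.e+00] w 0.294 F [ 0.7 -0.7 -2. ] j [-11.  18. 100.  -0.  62. -17.]
old axes shift x 0.0040 y -0.0008 z 0.0002 turn 0.02
new axes shift x 0.0040 y -0.0008 z 0.0002 turn 0.02
```

View pics/a11.png

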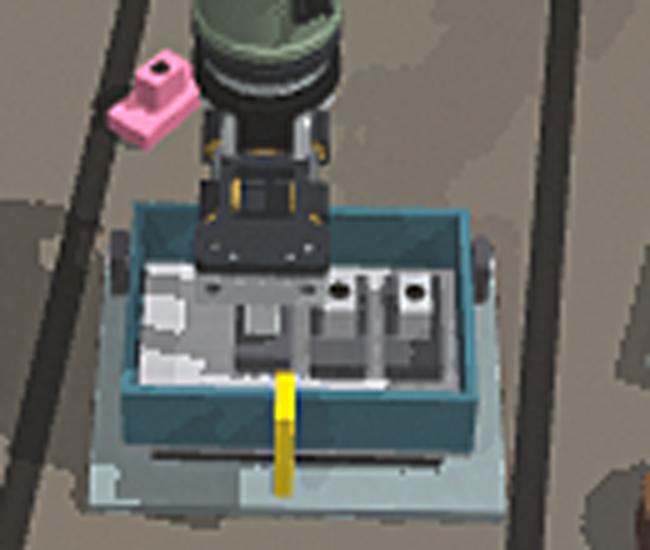

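Request:
carry_out(
  plan="-0.6 0.0045 0 0 0;-0.6 0 0 0 0;-0.1 0 0 0 0;-0.1 0 0 0 0;-0.1 0 0 0 0;-0.1 -0.02 0 0 0;-0.1 -0.04 0 0 0;-0.1 -0.04 0 0 0",
)

```text
time: 27.75
tcp_pos: [0.5444, -0.0173, 0.1662]
tool_rot: [[-0.001, 0.994, 0.106], [0.0, 0.106, -0.994], [-1.0, -0.001, -0.0]]
wrist_force: [-0.3, 0.2, -0.4]
gripper_width: 0.45
```

Request:
carry_out(
  plan="0.3 0 -0.0186 0.0431 0;0.3 0 -0.0186 0.0431 0;0.3 0 -0.0186 0.0431 0;0.3 0 -0.0186 0.0431 0;0.3 0 -0.0186 0.0431 0;0.3 0 -0.0186 0.0431 0;0.3 0 -0.0186 0.0431 0;0.3 0 -0.0186 0.0431 -2.7;0.3 0.04 0 0 0;0.3 0 0 0 0",
)

```text
time: 29.0
tcp_pos: [0.4312, -0.3741, 0.1221]
tool_rot: [[-0.005, 0.988, 0.152], [0.006, 0.152, -0.988], [-1.0, -0.004, -0.007]]
wrist_force: [0.4, 0.7, 0.2]
gripper_width: 0.647
```

```bash
python3 go.py .4335 -.3765 .034 8.8;python3 snap.py a12 scene 180 190 400 310 3.5
```

```text
t 29.00 tcp [ 0.4312 -0.3741  0.1221] yaw 8.74 tilt [-0.0051  0.0063 -1.    ] w 0.647 F [0.4 0.7 0.2] j [-50.  17.  94.   0.  69. -58.]
old axes shift x 0.0881 y 0.0019 z 0.0027 turn -0.06
new axes shift x 0.0881 y 0.0019 z 0.0027 turn -0.06
```

View pics/a12.png

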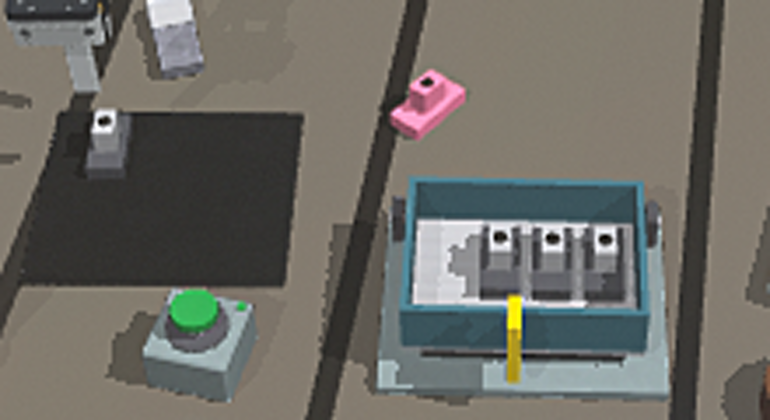

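Request:
carry_out(
  plan="0.3 0.04 0 0 0;0.3 0.027 0 0 0;0.3 0.018 0 0 0;0.3 0.006 0 0 0;0.3 0 0 0 0;-0.6 0 0 0 0;-0.6 0 0 0 0;-0.6 0 0 0 0;-0.6 0 0 0 0;-0.6 0 0 0 0",
)

```text
time: 30.3
tcp_pos: [0.4337, -0.3762, 0.0348]
tool_rot: [[0.0, 0.988, 0.153], [-0.0, 0.153, -0.988], [-1.0, 0.0, 0.0]]
wrist_force: [0.4, 0.7, 2.4]
gripper_width: 0.298
```

Request:
carry_out(
  plan="-0.6 0 0 0 0;-0.6 -0.03 0 0 0;-0.6 -0.05 0 0 0;-0.6 -0.04 0 0 0;-0.6 0 0 0 0;-0.6 0 0 0 0",
)

```text
time: 31.05
tcp_pos: [0.4327, -0.375, 0.1526]
tool_rot: [[-0.002, 0.988, 0.153], [0.002, 0.153, -0.988], [-1.0, -0.002, -0.003]]
wrist_force: [-0.3, 1.3, -1.9]
gripper_width: 0.296
```

```bash
python3 go.py .5494 -.0595 .154 6.1;python3 snap.py a13 scene 180 160 400 310 3.5
```

```text
t 31.05 tcp [ 0.4327 -0.375   0.1526] yaw 8.80 tilt [-0.002   0.0024 -1.    ] w 0.296 F [-0.3  1.3 -1.9] j [-50.  15.  92.   0.  73. -58.]
old axes shift x -0.0014 y 0.1637 z -0.2939 turn 2.70
new axes shift x -0.0014 y 0.1496 z -0.3013 turn 2.70
```

View pics/a13.png

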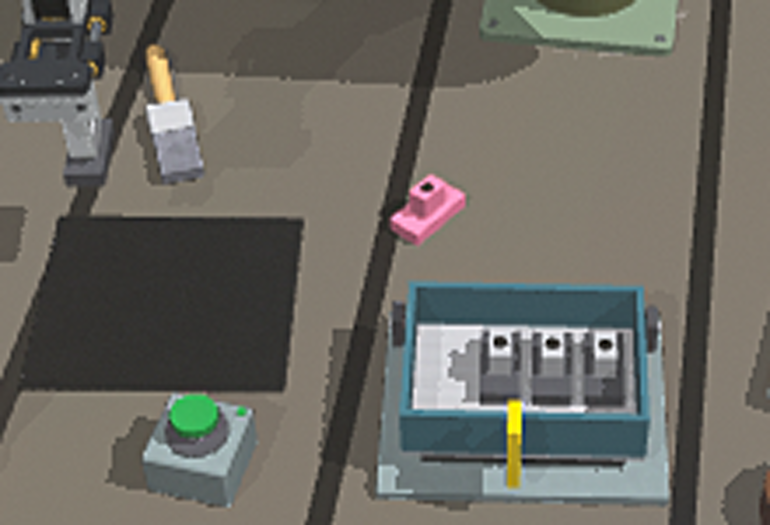

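Request:
carry_out(
  plan="-0.6 0 0.0232 -0.0422 0;-0.6 0 0.0232 -0.0422 0;-0.6 0 0.0232 -0.0422 0;-0.6 0 0.0233 -0.0422 0;-0.6 0 0.0233 -0.0422 0;-0.6 0 0.0233 -0.0422 0;-0.6 0 0.0233 -0.0422 2.7;-0.6 0 0 0 0;-0.6 0 0 0 0;-0.6 0 0 0 0",
)

```text
time: 32.35
tcp_pos: [0.5484, -0.0602, 0.1535]
tool_rot: [[-0.002, 0.994, 0.105], [0.0, 0.105, -0.994], [-1.0, -0.002, -0.0]]
wrist_force: [0.6, 0.4, -0.9]
gripper_width: 0.302
```

Request:
carry_out(
  plan="-0.6 0.04 0 0 0;-0.6 0.025 0 0 0;-0.6 0.014 0 0 0;-0.6 0.004 0 0 0;-0.6 0 0 0 0;-0.6 0 0 0 0;-0.6 0 0 0 0",
)

```text
time: 33.22
tcp_pos: [0.55, -0.0593, 0.0724]
tool_rot: [[0.002, 0.994, 0.107], [-0.0, 0.107, -0.994], [-1.0, 0.002, 0.001]]
wrist_force: [0.8, 0.3, -1.7]
gripper_width: 0.294
```

```bash
python3 go.py .5494 -.0595 .067 6.1;python3 snap.py a14 scene 270 200 400 310 5
```

```text
t 33.23 tcp [ 0.55   -0.0593  0.0724] yaw 6.12 tilt [ 1.7e-03 -5.0e-04 -1.0e+00] w 0.294 F [ 0.8  0.3 -1.7] j [-15.  19.  99.  -0.  62. -21.]
old axes shift x 0.0054 y -0.0006 z 0.0001 turn 0.02
new axes shift x 0.0054 y -0.0006 z 0.0001 turn 0.02
```

View pics/a14.png

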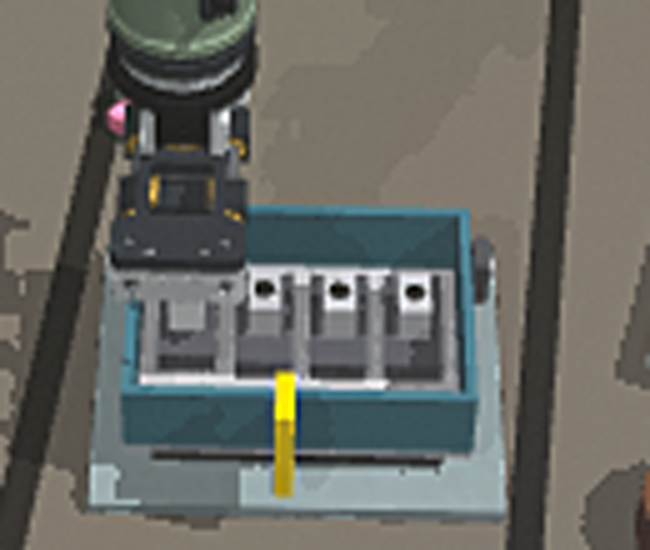

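Request:
carry_out(
  plan="-0.6 0.005 0 0 0;-0.6 0 0 0 0;-0.1 0 0 0 0;-0.1 0 0 0 0;-0.1 0 0 0 0;-0.1 -0.02 0 0 0;-0.1 -0.04 0 0 0;-0.1 -0.04 0 0 0",
)

```text
time: 34.28
tcp_pos: [0.5487, -0.0591, 0.1671]
tool_rot: [[-0.001, 0.994, 0.106], [0.0, 0.106, -0.994], [-1.0, -0.001, -0.0]]
wrist_force: [0.3, 0.5, 0.6]
gripper_width: 0.454
```

Request:
carry_out(
  plan="0.1 0 -0.0045 -0.0463 0;0.1 0 -0.0045 -0.0463 0;0.1 0 -0.0045 -0.0463 0;0.1 0 -0.0045 -0.0463 0;0.1 0 -0.0045 -0.0463 0;0.1 0 -0.0045 -0.0463 0;0.1 0 -0.0045 -0.0463 0;0.1 0 -0.0045 -0.0463 -10;0.1 0 0 0 -10;0.1 0 0 0 -10",
)

```text
time: 35.52
tcp_pos: [0.4735, 0.3061, 0.1663]
tool_rot: [[-0.0, 0.803, 0.595], [-0.0, 0.595, -0.803], [-1.0, -0.0, 0.0]]
wrist_force: [0.8, 0.5, -0.1]
gripper_width: 0.55
```

Request:
carry_out(
  plan="0.1 0 0 0 -10;0.1 0 0 0 -10;0.1 0 0 0 -10;0.1 0 0 0 -10;0.1 0 0 0 -4.7;0.1 0.04 0 0 0;0.1 0 0 0 0;0.1 0 0 0 0",
)

```text
time: 36.52
tcp_pos: [0.4743, 0.3054, 0.1271]
tool_rot: [[0.0, 0.16, 0.987], [0.0, 0.987, -0.16], [-1.0, 0.0, 0.0]]
wrist_force: [-0.6, 0.5, 0.2]
gripper_width: 0.549
```

```bash
python3 go.py .4745 .3052 .041 80.8;python3 snap.py a15 scene 280 180 500 320 3.5; python3 snap.py a15t top 250 160 370 260 5
```

```text
t 36.52 tcp [0.4743 0.3054 0.1271] yaw 80.81 tilt [ 4.e-04  2.e-04 -1.e+00] w 0.549 F [-0.6  0.5  0.2] j [ 24.  16.  95.   0.  69. -57.]
old axes shift x 0.0861 y -0.0002 z 0.0002 turn 0.01
new axes shift x 0.0861 y -0.0002 z 0.0002 turn 0.01
```

View pics/a15.png

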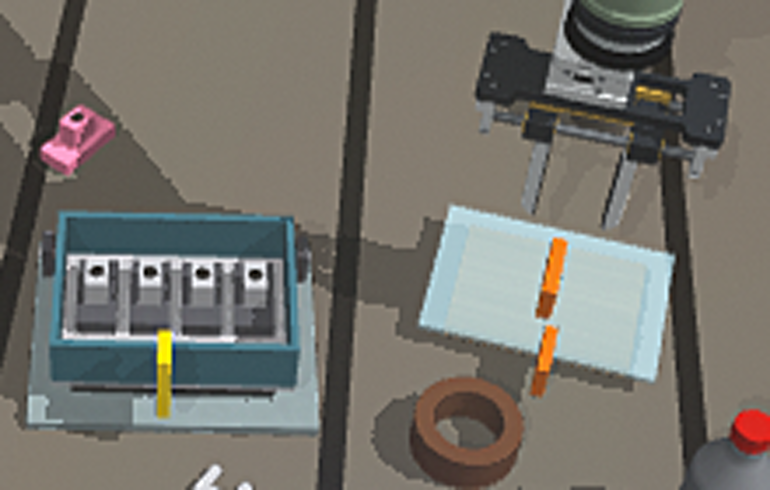

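View pics/a15t.png

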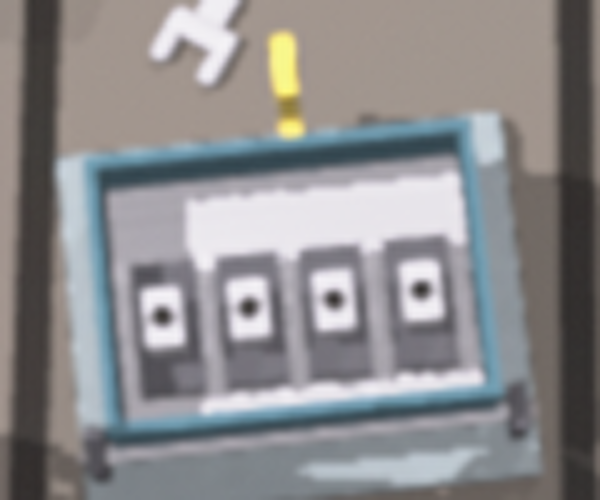

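Request:
carry_out(
  plan="0.1 0.04 0 0 0;0.1 0.026 0 0 0;0.1 0.015 0 0 0;0.1 0.005 0 0 0;0.1 0 0 0 0;-1 0 0 0 0;-1 0 0 0 0;-1 0 0 0 0;-1 0 0 0 0;-1 0 0 0 0",
  newtons=30,
)

```text
time: 37.88
tcp_pos: [0.4741, 0.3053, 0.0406]
tool_rot: [[0.0, 0.16, 0.987], [0.0, 0.987, -0.16], [-1.0, 0.0, 0.0]]
wrist_force: [0.1, -0.1, 1.0]
gripper_width: 0.122
```

Request:
carry_out(
  plan="-1 0 0 0 0;-1 0 0 0 0;-1 -0.02 0 0 0;-1 -0.04 0 0 0;-1 -0.04 0 0 0;-1 -0.03 0 0 0;-1 0 0 0 0;-1 0 0 0 0",
)

```text
time: 38.88
tcp_pos: [0.4728, 0.3047, 0.1685]
tool_rot: [[-0.003, 0.16, 0.987], [-0.001, 0.987, -0.16], [-1.0, -0.002, -0.003]]
wrist_force: [0.4, 0.7, -1.6]
gripper_width: 0.127
```

```bash
python3 go.py;python3 snap.py a16 scene 280 140 500 320 3.2; python3 snap.py a16t top 120 160 370 320 3
```

```text
t 38.88 tcp [0.4728 0.3047 0.1685] yaw 80.80 tilt [-0.0029 -0.0013 -1.    ] w 0.127 F [ 0.4  0.7 -1.6] j [ 24.  13.  93.  -0.  74. -57.]
```

View pics/a16.png

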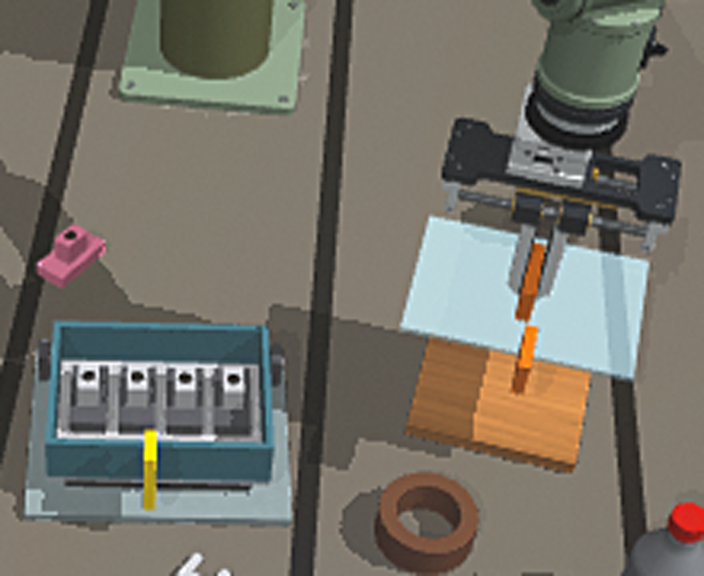

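View pics/a16t.png

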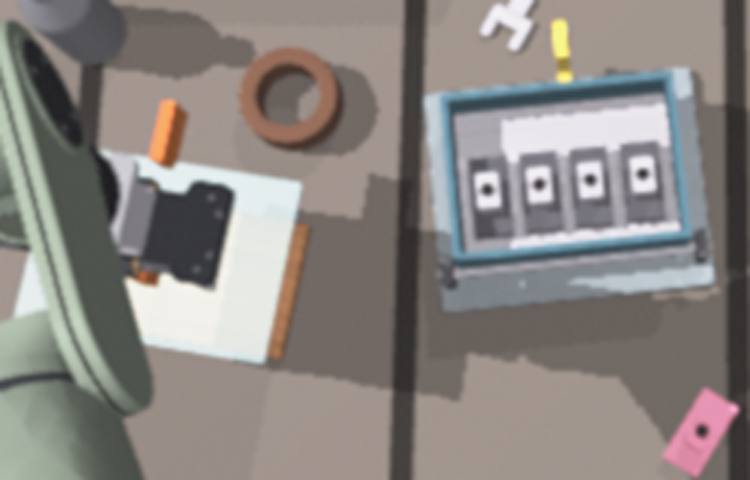

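Run:
```python
from rig import r
from h import *
f=r.grab_frame("top"); h=cv2.cvtColor(f["img"],cv2.COLOR_RGB2HSV)
sub=h[160:192,298:318]
m=(h[:,:,0]>20)&(h[:,:,0]<36)&(h[:,:,1]>90)&(h[:,:,2]>225); w=np.zeros_like(m);w[160:192,298:318]=1;m&=w
ys,xs=np.nonzero(m); print(m.sum(),xs.min(),xs.max(),ys.min(),ys.max()); print("yellow top",back(f,(xs.mean(),ys.mean()),.115)[:2].round(4))
a=np.radians(6.1);c,s=np.cos(a),np.sin(a)
print("expected",np.array([.484,-.003])+[c*.163+s*.0075,s*.163-c*.0075])
g=r.grab_frame("scene"); d=r.cut_out("lid_mid",g)[0]; M=cv2.morphologyEx(d["pixels"].astype(np.uint8),cv2.MORPH_OPEN,np.ones((9,9)))
M=cv2.morphologyEx(M,cv2.MORPH_CLOSE,np.ones((15,15)))
print("lid in hand",fit([(g,M.astype(float))],LID,.144,(.474,.305,-.16)))
h=cv2.cvtColor(g["img"],cv2.COLOR_RGB2HSV); m=(h[:,:,0]>20)&(h[:,:,0]<36)&(h[:,:,1]>150)&(h[:,:,2]>200); w=np.zeros_like(m);w[260:300,310:340]=1;m&=w
ys,xs=np.nonzero(m); print("scene yellow",m.sum(),xs.min(),xs.max(),ys.min(),ys.max(),back(g,(xs.mean(),ys.mean()),.115)[:2].round(4))
```

```text
65 304 309 167 186
yellow top [0.6452 0.0061]
expected [0.64687407 0.00686351]
lid in hand (array([0.47180543, 0.30498594]), np.float64(-0.17056065362425282), np.float64(0.08930765766797182))
scene yellow 41 325 328 275 286 [0.6529 0.0081]
```

Request:
carry_out(
  plan="-1 0 -0.0353 0.0156 0;-1 0 -0.0353 0.0156 0;-1 0 -0.0353 0.0156 0;-1 0 -0.0353 0.0156 0;-1 0 -0.0353 0.0156 0;-1 0 -0.0353 0.0156 0;-1 0 -0.0353 0.0156 0;-1 0 -0.0353 0.0156 -7.6;-1 0 0 0 -7.7;-1 0 0 0 0",
)

```text
time: 40.38
tcp_pos: [0.5518, 0.0061, 0.1697]
tool_rot: [[-0.001, -0.104, 0.995], [0.0, 0.995, 0.104], [-1.0, 0.0, -0.001]]
wrist_force: [-0.1, 0.1, -1.5]
gripper_width: 0.125
```

Request:
carry_out(
  plan="-1 0 0 0 0;-1 0 0 0 0;-1 0 0 0 0;-1 0.03 0 0 0;-1 0 0 0 0;-1 0 0 0 0",
)

```text
time: 41.12
tcp_pos: [0.5524, 0.0067, 0.1411]
tool_rot: [[0.001, -0.107, 0.994], [-0.0, 0.994, 0.107], [-1.0, -0.0, 0.001]]
wrist_force: [0.1, -0.2, -2.9]
gripper_width: 0.122
```

```bash
python3 go.py .5524 .0063 .1056 96.1;python3 snap.py a17 scene 260 180 420 310 4.5; python3 snap.py a17t top 230 150 390 270 4.5
```

```text
t 41.12 tcp [0.5524 0.0067 0.1411] yaw 96.11 tilt [ 6.e-04 -1.e-04 -1.e+00] w 0.122 F [ 0.1 -0.2 -2.9] j [  -8.   14.   96.   -0.   70. -104.]
old axes shift x 0.0355 y -0.0004 z -0.0001 turn 0.01
new axes shift x 0.0355 y -0.0004 z -0.0001 turn 0.01
```

View pics/a17.png

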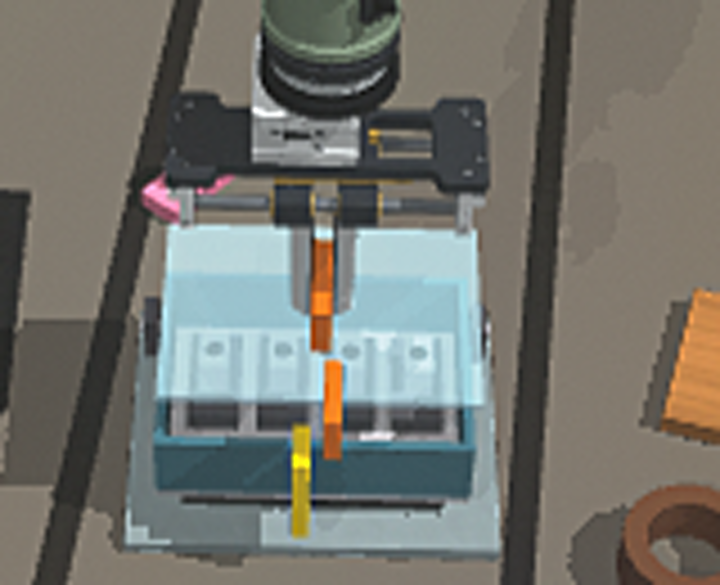

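View pics/a17t.png

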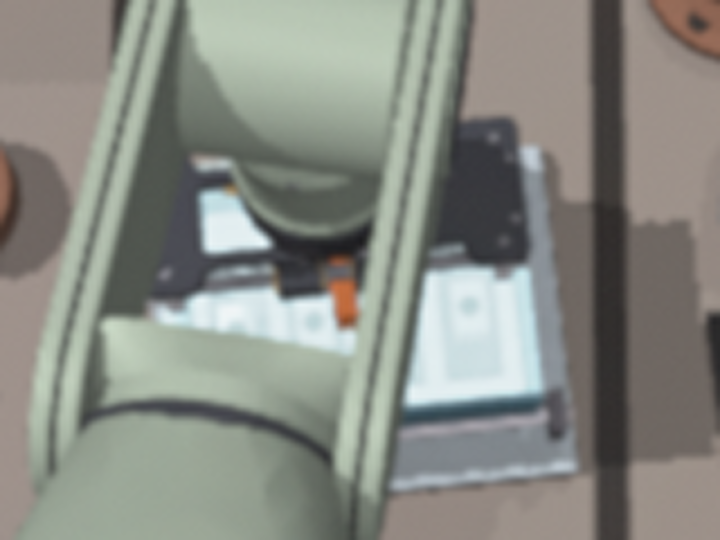

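Request:
carry_out(
  plan="-1 0.012 0 0 0;-1 0.01 0 0 0;-1 0.008 0 0 0;-1 0.004 0 0 0;-1 0 0 0 0;-1 0 0 0 0;-1 0 0 0 0",
)

```text
time: 42.1
tcp_pos: [0.5522, 0.0066, 0.1066]
tool_rot: [[0.0, -0.106, 0.994], [-0.0, 0.994, 0.106], [-1.0, -0.0, 0.0]]
wrist_force: [-0.2, 0.0, -0.9]
gripper_width: 0.124
```

```bash
python3 go.py .5524 .0063 .1056 96.1;python3 snap.py a18 scene 260 180 420 310 4.5
```

```text
t 42.10 tcp [0.5522 0.0066 0.1066] yaw 96.11 tilt [ 4.e-04 -1.e-04 -1.e+00] w 0.124 F [-0.2  0.  -0.9] j [  -8.   16.   98.   -0.   66. -104.]
old axes shift x 0.0010 y -0.0003 z 0.0001 turn 0.01
new axes shift x 0.0010 y -0.0003 z 0.0001 turn 0.01
```

View pics/a18.png

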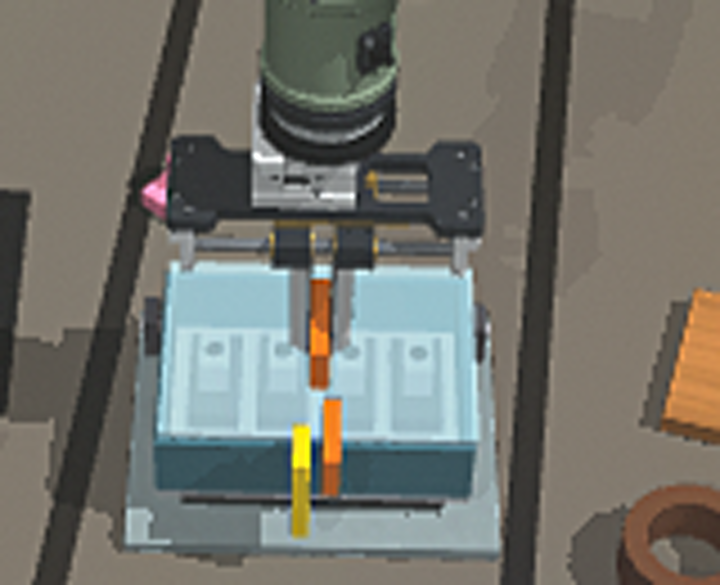

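```bash
python3 - <<'E'
from rig import r
from h import *
g=r.grab_frame("scene")
a=np.radians(6.1);c,s=np.cos(a),np.sin(a)
def P(x,y,z,o=(.5526,.0043)): return (proj(g,[o[0]+c*x-s*y,o[1]+s*x+c*y,z])[0]-[260,180])*4.5
for x in(.079,.109): print("yellow top",x,[P(x,y,.115).round(0).tolist() for y in(-.0125,-.0025)])
for x in(.079,.109): print("orange top expected",x,[P(x,y,.115).round(0).tolist() for y in(.0045,.0145)])
print("lid corners",[P(x,y,.086).round(0).tolist() for x in(-.069,.069) for y in(-.093,.097)])
h=cv2.cvtColor(g["img"],cv2.COLOR_RGB2HSV)
d=r.cut_out("lid_mid",g)[0]
E
python3 snap.py a18b scene 310 255 350 305 14
```

```text
yellow top 0.079 [[290.0, 420.0], [308.0, 420.0]]
yellow top 0.109 [[289.0, 461.0], [307.0, 461.0]]
orange top expected 0.079 [[320.0, 420.0], [337.0, 421.0]]
orange top expected 0.109 [[319.0, 462.0], [337.0, 462.0]]
lid corners [[166.0, 262.0], [468.0, 269.0], [154.0, 434.0], [476.0, 442.0]]
```

View pics/a18b.png

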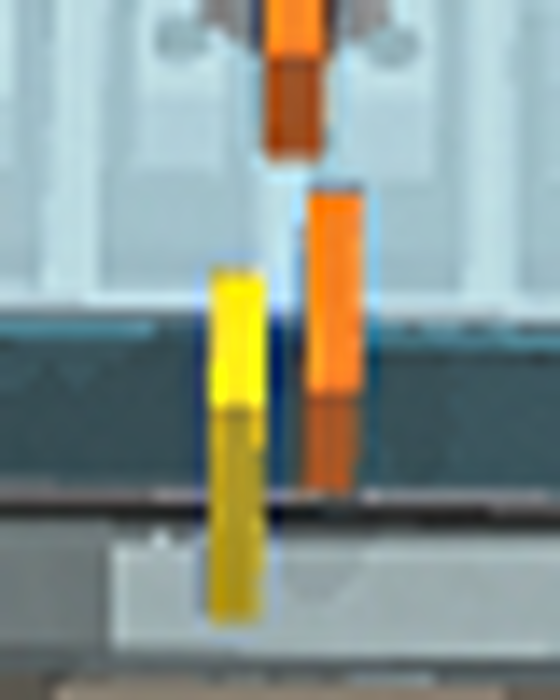

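Request:
carry_out(
  plan="-1 0 -0.002 0 0;-1 0 -0.002 0 0;-1 0.0015 0 0 0;-1 0 0 0 0;-1 0 0 0 0;-0.4 0 0 0 0;-0.4 0 0 0 0;-0.4 0 0 0 0;-0.4 0 0 0 0",
)

```text
time: 43.42
tcp_pos: [0.5524, 0.0027, 0.1048]
tool_rot: [[-0.0, -0.106, 0.994], [0.0, 0.994, 0.106], [-1.0, 0.0, -0.0]]
wrist_force: [-0.2, 0.2, 0.0]
gripper_width: 0.304
```

```bash
python3 go.py;python3 snap.py a19 scene 300 245 350 305 10
```

```text
t 43.42 tcp [0.5524 0.0027 0.1048] yaw 96.11 tilt [-3.e-04  1.e-04 -1.e+00] w 0.304 F [-0.2  0.2  0. ] j [  -9.   16.   98.    0.   66. -105.]
```

View pics/a19.png

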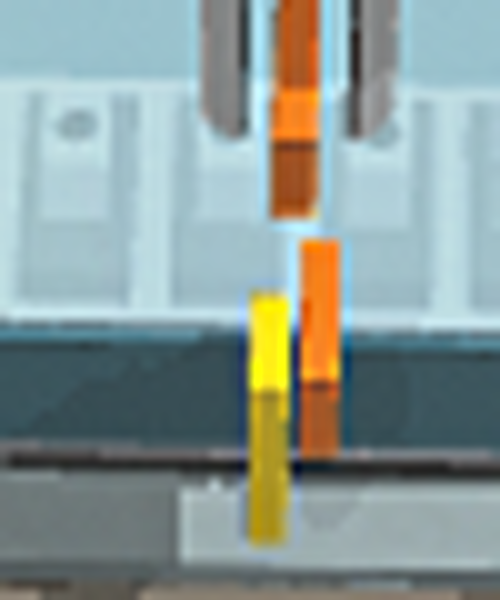

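Request:
carry_out(
  plan="-0.4 -0.02 0 0 0;-0.4 -0.05 0 0 0;0.05 0 0 0 0;0.05 0 -0.0005 0.0487 0;0.05 0 -0.0005 0.0487 0;0.05 0 0 0 0;0.05 0 0 0 0;0.05 0.03 0 0 0;0.05 0 0 0 0;0.05 0 0 0 0",
  newtons=40,
)

```text
time: 44.72
tcp_pos: [0.649, 0.0119, 0.1458]
tool_rot: [[0.0, -0.106, 0.994], [-0.0, 0.994, 0.106], [-1.0, -0.0, 0.0]]
wrist_force: [0.6, 0.8, 1.4]
gripper_width: 0.524
```

```bash
python3 go.py .6493 .012 .097 96.1;python3 snap.py a20 scene 260 190 420 310 4.5;python3 snap.py a20t top 230 140 390 260 4.5
```

```text
t 44.73 tcp [0.649  0.0119 0.1458] yaw 96.10 tilt [ 3.e-04 -1.e-04 -1.e+00] w 0.524 F [0.6 0.8 1.4] j [  -7.   24.   81.   -0.   75. -103.]
old axes shift x 0.0488 y 0.0001 z 0.0003 turn -0.00
new axes shift x 0.0488 y 0.0001 z 0.0003 turn -0.00
```

View pics/a20.png

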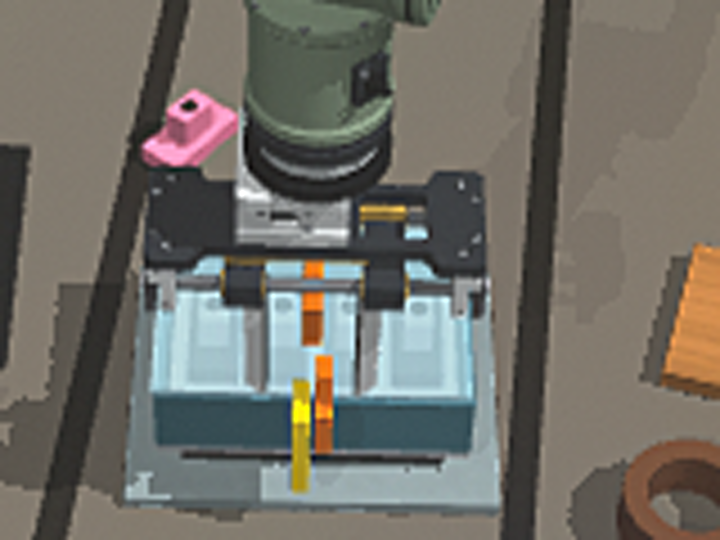

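View pics/a20t.png

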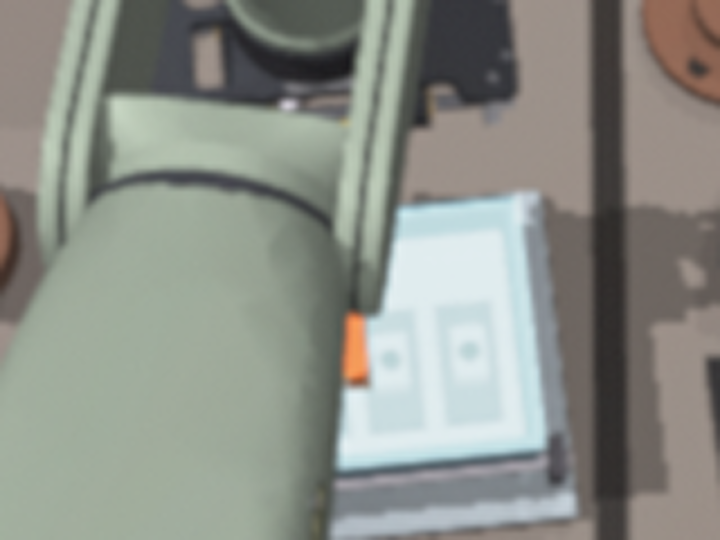

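Request:
carry_out(
  plan="0.05 0.025 0 0 0;0.05 0.015 0 0 0;0.05 0.008 0 0 0;0.05 0 0 0 0;-0.3 0 0 0 0;-0.45 0 0 0 0;-0.6 0 0 0 0;-0.8 0 0 0 0;-0.8 0 0 0 0;-0.8 0 0 0 0",
  newtons=40,
)

```text
time: 46.08
tcp_pos: [0.6497, 0.0123, 0.0975]
tool_rot: [[0.001, -0.107, 0.994], [0.0, 0.994, 0.107], [-1.0, 0.0, 0.001]]
wrist_force: [-0.5, 1.7, 3.7]
gripper_width: 0.209
```

```bash
python3 go.py .6493 .012 .097 96.1;python3 snap.py a21 scene 260 190 420 310 4.5
```

```text
t 46.08 tcp [0.6497 0.0123 0.0975] yaw 96.12 tilt [ 7.e-04  4.e-04 -1.e+00] w 0.209 F [-0.5  1.7  3.7] j [  -7.   27.   83.    0.   70. -103.]
old axes shift x 0.0005 y -0.0003 z -0.0005 turn 0.02
new axes shift x 0.0005 y -0.0003 z -0.0005 turn 0.02
```

View pics/a21.png

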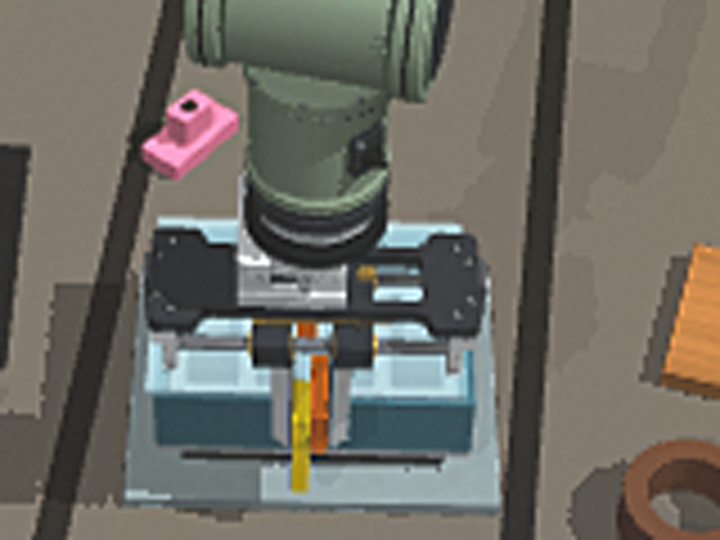

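Request:
carry_out(
  plan="-0.8 -0.0036 0 -0.0017 0;-0.8 -0.0036 0 -0.0017 0;-0.8 -0.0035 0 -0.0018 0;-0.8 -0.0035 0 -0.0018 0;-0.8 -0.0034 0 -0.0019 0;-0.8 -0.0034 0 -0.002 0;-0.8 -0.0034 0 -0.0021 0;-0.8 -0.0033 0 -0.0022 0;-0.8 0 0 0 0",
)

```text
time: 47.25
tcp_pos: [0.6327, 0.0104, 0.124]
tool_rot: [[-0.004, -0.106, 0.994], [0.0, 0.994, 0.106], [-1.0, 0.001, -0.004]]
wrist_force: [-2.1, 2.5, -9.7]
gripper_width: 0.207
```

```bash
python3 go.py;python3 snap.py a22 scene 260 190 420 310 4.5
```

```text
t 47.25 tcp [0.6327 0.0104 0.124 ] yaw 96.11 tilt [-3.6e-03  2.0e-04 -1.0e+00] w 0.207 F [-2.1  2.5 -9.7] j [  -7.   24.   85.   -0.   72. -103.]
```

View pics/a22.png

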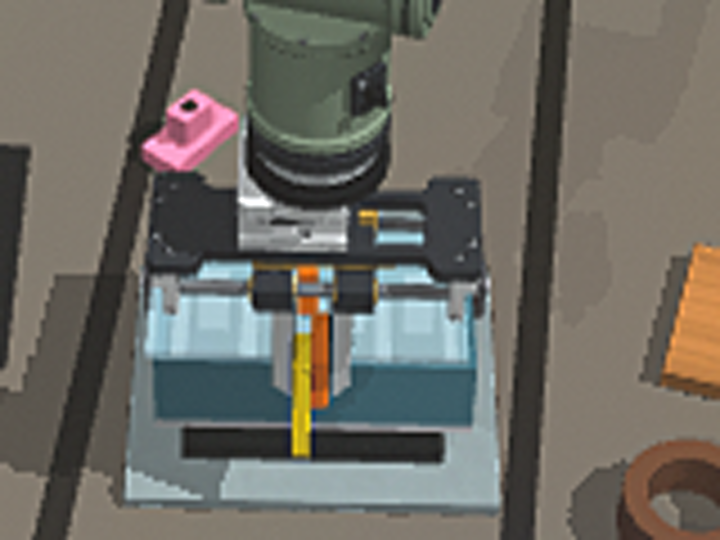

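Request:
carry_out(
  plan="-0.8 -0.0033 0 -0.0022 0;-0.8 -0.0033 0 -0.0023 0;-0.8 -0.0032 0 -0.0024 0;-0.8 -0.0031 0 -0.0024 0;-0.8 -0.003 0 -0.0025 0;-0.8 -0.003 0 -0.0025 0;-0.8 -0.003 0 -0.0027 0;-0.8 -0.0029 0 -0.0027 0;-0.8 -0.0028 0 -0.0027 0;-0.8 -0.0028 0 -0.0028 0",
)

```text
time: 48.55
tcp_pos: [0.6085, 0.0078, 0.1547]
tool_rot: [[-0.001, -0.106, 0.994], [0.0, 0.994, 0.106], [-1.0, 0.0, -0.001]]
wrist_force: [-4.2, 0.7, -15.2]
gripper_width: 0.214
```

Request:
carry_out(
  plan="-0.8 -0.0027 0 -0.0029 0;-0.8 -0.0026 0 -0.0029 0;-0.8 -0.0026 0 -0.003 0;-0.8 -0.0025 0 -0.0031 0;-0.8 -0.0025 0 -0.0031 0;-0.8 -0.0024 0 -0.0031 0;-0.8 0 0 0 0;-0.8 0 0 0 0",
)

```text
time: 49.55
tcp_pos: [0.5911, 0.0059, 0.1707]
tool_rot: [[-0.0, -0.106, 0.994], [0.0, 0.994, 0.106], [-1.0, 0.0, -0.0]]
wrist_force: [-4.4, 3.4, -13.6]
gripper_width: 0.21
```

```bash
python3 go.py;python3 snap.py a23 scene 260 180 420 310 4.5;python3 snap.py a23t top 230 140 390 270 4.5
```

```text
t 49.55 tcp [0.5911 0.0059 0.1707] yaw 96.11 tilt [-1.e-04  2.e-04 -1.e+00] w 0.210 F [ -4.4   3.4 -13.6] j [  -8.   16.   89.    0.   75. -104.]
```

View pics/a23.png

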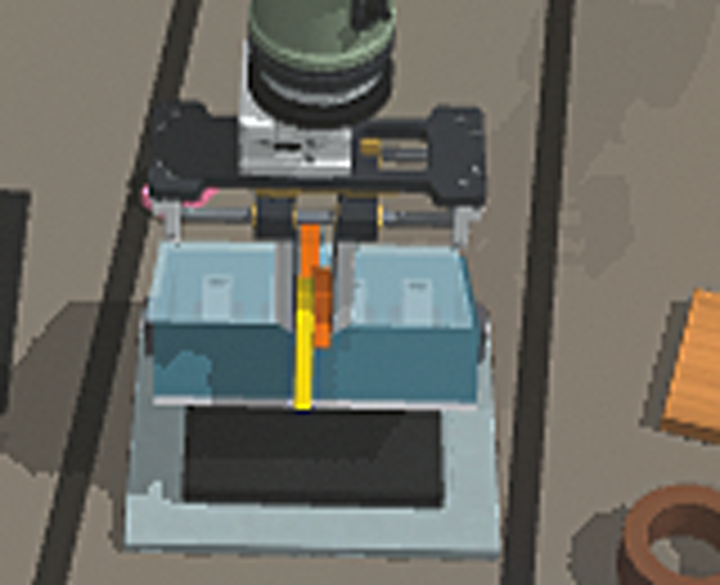

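View pics/a23t.png

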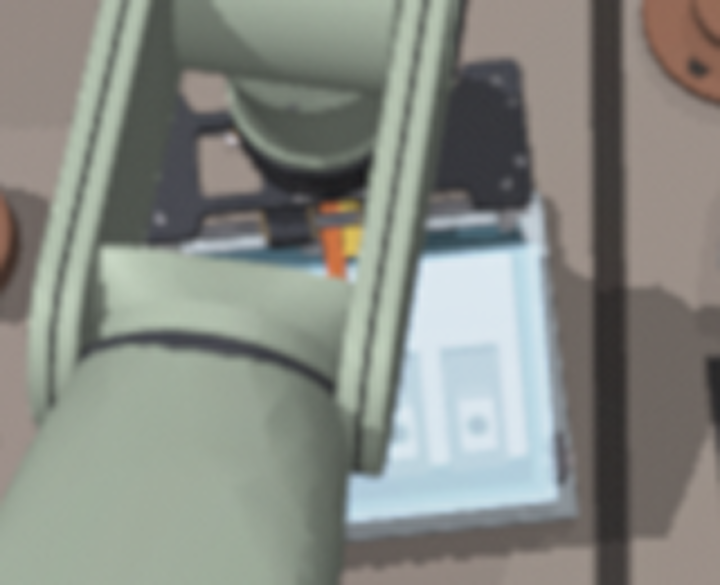

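```bash
cat > tilt.py <<'E'
import sys
from rig import r
from h import *
name=sys.argv[1]; th=np.radians(float(sys.argv[2])); nx=float(sys.argv[3])
a=np.radians(6.1); Rz=np.array([[np.cos(a),-np.sin(a),0],[np.sin(a),np.cos(a),0],[0,0,1]])
Ry=np.array([[np.cos(th),0,-np.sin(th)],[0,1,0],[np.sin(th),0,np.cos(th)]])
H=np.array([.484,-.003,.03])
def W(p): return np.atleast_2d(p)@(Rz@Ry).T+H
out=[]
for cam in("top","scene"):
    f=r.grab_frame(cam); im=f["img"][:,:,::-1].copy(); c=proj(f,[.55,.005,.08])[0].astype(int)
    x0,y0=c-[60,60]; K=6; im=cv2.resize(im[y0:y0+120,x0:x0+120],None,fx=K,fy=K,interpolation=cv2.INTER_CUBIC)
    def poly(p,col,closed=True):
        uv=((proj(f,W(p))-[x0,y0]+.5)*K).astype(np.int32); cv2.polylines(im,[uv],closed,col,1)
    for z,e,col in((.051,0,(0,0,255)),(.005,.006,(0,0,255)),(.0535,0,(0,255,0)),):
        poly([[e,-.095+e,z],[.138-e,-.095+e,z],[.138-e,.095-e,z],[e,.095-e,z]],col)
    for y in(-.063,-.021,.021,.063):
        X=.069+nx
        poly([[X+u,y+v,.043] for u,v in((-.014,-.009),(.014,-.009),(.014,.009),(-.014,.009))],(255,0,255))
        poly([[X+u,y+v,.019] for u,v in((-.033,-.016),(.033,-.016),(.033,.016),(-.033,.016))],(255,0,255))
    out.append(im)
cv2.imwrite(f"pics/{name}.png",cv2.resize(np.hstack(out),(800,400),interpolation=cv2.INTER_AREA))
for n,o in zip("ts",out): cv2.imwrite(f"pics/{name}_{n}.png",cv2.resize(o,(600,600)))
E
python3 tilt.py b1 30 -.030
```

```text
(no output)
```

View pics/b1_t.png

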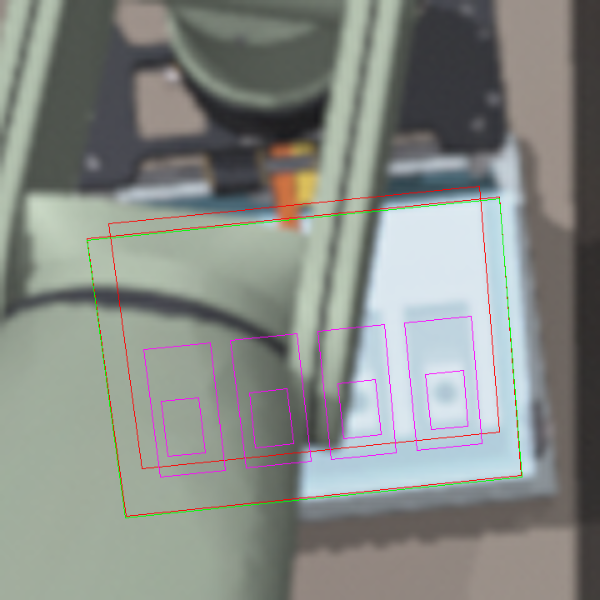

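View pics/b1_s.png

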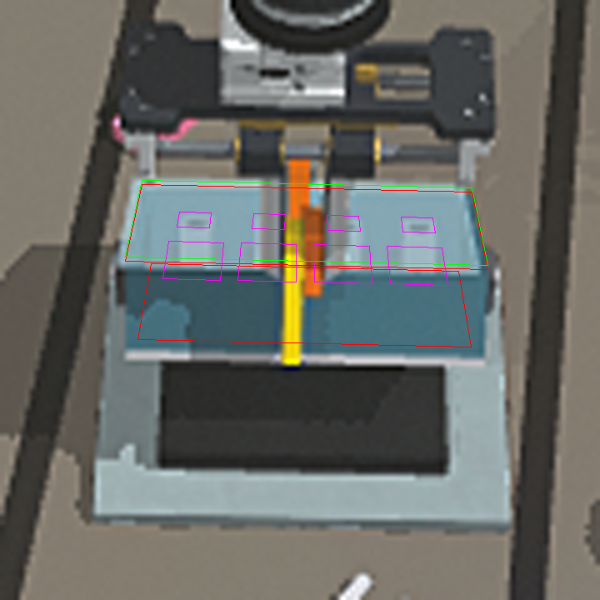

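Request:
carry_out(
  plan="-0.8 0.0024 0 0.0031 0;-0.8 0.0025 0 0.0031 0;-0.8 0.0025 0 0.0031 0;-0.8 0.0026 0 0.003 0;-0.8 0.0026 0 0.0029 0;-0.8 0.0027 0 0.0029 0;-0.8 0.0028 0 0.0028 0;-0.8 0.0028 0 0.0027 0;-0.8 0.0029 0 0.0027 0;-0.8 0.003 0 0.0027 0",
)

```text
time: 51.0
tcp_pos: [0.6217, 0.0092, 0.1468]
tool_rot: [[0.004, -0.107, 0.994], [0.0, 0.994, 0.107], [-1.0, -0.0, 0.004]]
wrist_force: [-4.0, 4.5, -4.0]
gripper_width: 0.21
```

Request:
carry_out(
  plan="-0.8 0.003 0 0.0025 0;-0.8 0.003 0 0.0025 0;-0.8 0.0031 0 0.0024 0;-0.8 0.0032 0 0.0024 0;-0.8 0.0033 0 0.0023 0;-0.8 0.0033 0 0.0022 0;-0.8 0.0033 0 0.0022 0;-0.8 0.0034 0 0.0021 0;-0.8 0.0034 0 0.002 0;-0.8 0.0034 0 0.0019 0",
)

```text
time: 52.25
tcp_pos: [0.6465, 0.0119, 0.116]
tool_rot: [[0.009, -0.107, 0.994], [0.001, 0.994, 0.107], [-1.0, -0.0, 0.009]]
wrist_force: [-2.5, 5.3, -2.3]
gripper_width: 0.21
```

Request:
carry_out(
  plan="-0.8 0.0035 0 0.0018 0;-0.8 0.0035 0 0.0018 0;-0.8 0.0036 0 0.0017 0;-0.8 0.0036 0 0.0017 0;-0.8 0 0 0 0;-0.8 0 0 0 0;-0.8 0 0 0 0",
)

```text
time: 53.12
tcp_pos: [0.6543, 0.0128, 0.1021]
tool_rot: [[0.011, -0.106, 0.994], [0.001, 0.994, 0.106], [-1.0, -0.0, 0.011]]
wrist_force: [-0.7, 5.8, -3.5]
gripper_width: 0.208
```

```bash
python3 go.py .6497 .0123 .0975 96.1;python3 tilt.py b2 0 -.030
```

```text
t 53.12 tcp [0.6543 0.0128 0.1021] yaw 96.11 tilt [ 1.110e-02  9.000e-04 -9.999e-01] w 0.208 F [-0.7  5.8 -3.5] j [  -7.   27.   83.    0.   70. -103.]
old axes shift x 0.0046 y 0.0000 z -0.0047 turn 0.01
new axes shift x 0.0046 y 0.0000 z -0.0047 turn 0.01
```

View pics/b2_s.png

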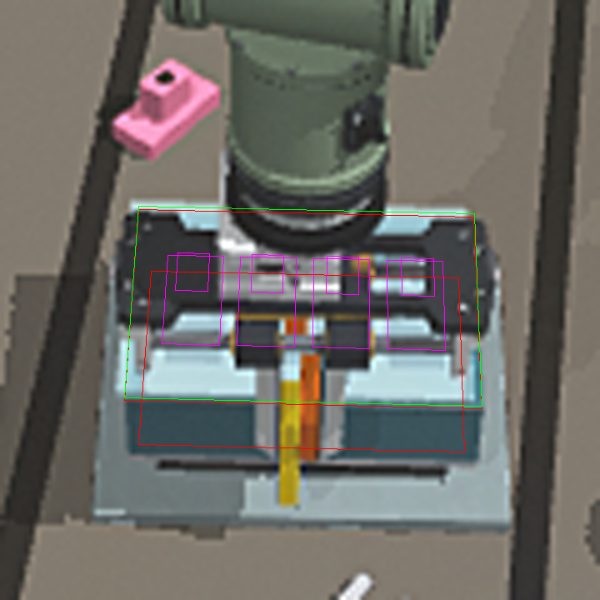

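Request:
carry_out(
  plan="-0.8 0.002 0 -0.001 0;-0.8 0.002 0 -0.001 0;-0.8 0.001 0 -0.001 0;-0.8 0 0 0 0;-0.8 0 0 0 0",
)

```text
time: 53.85
tcp_pos: [0.6547, 0.0128, 0.1013]
tool_rot: [[0.019, -0.107, 0.994], [0.001, 0.994, 0.107], [-1.0, -0.001, 0.019]]
wrist_force: [0.2, 7.2, 7.4]
gripper_width: 0.208
```

```bash
python3 go.py .6497 .0123 .0975 96.1
```

```text
t 53.85 tcp [0.6547 0.0128 0.1013] yaw 96.11 tilt [ 0.019   0.0012 -0.9998] w 0.208 F [0.2 7.2 7.4] j [  -7.   27.   83.    0.   69. -103.]
old axes shift x 0.0038 y 0.0000 z -0.0050 turn 0.01
new axes shift x 0.0038 y 0.0000 z -0.0050 turn 0.01
```

Request:
carry_out(
  plan="-0.8 -0.003 0 0.001 0;-0.8 0 0 0 0;-0.5 0 0 0 0;-0.3 0 0 0 0;0 0 0 0 0;0 0 0 0 0;0 -0.03 0 0 0;0 -0.05 0 0 0;0 0 0 0 0;0 0 0 0 0",
)

```text
time: 55.1
tcp_pos: [0.6471, 0.0116, 0.1745]
tool_rot: [[-0.001, -0.106, 0.994], [-0.0, 0.994, 0.106], [-1.0, -0.0, -0.001]]
wrist_force: [-0.8, 0.5, 1.0]
gripper_width: 0.5
```

```bash
python3 go.py; python3 tilt.py b3 0 -.030
python3 - <<'E'
from rig import r
from h import *
g=r.grab_frame("scene"); h=cv2.cvtColor(g["img"],cv2.COLOR_RGB2HSV)
m=((h[:,:,0]>4)&(h[:,:,0]<20)&(h[:,:,1]>170)&(h[:,:,2]>120)).astype(np.uint8)
k,l,st,ce=cv2.connectedComponentsWithStats(m)
for i in range(1,k):
    if st[i,4]>15: print(st[i],ce[i].round(1),back(g,ce[i],.115)[:2].round(4))
E
```

```text
t 55.10 tcp [0.6471 0.0116 0.1745] yaw 96.10 tilt [-6.e-04 -2.e-04 -1.e+00] w 0.500 F [-0.8  0.5  1. ] j [  -7.   23.   80.   -0.   77. -103.]
[326 247   4  19  72] [327.6 256.1] [0.5732 0.0011]
[329 269   4  21  77] [330.4 278.5] [0.6475 0.0175]
```

View pics/b3_s.png

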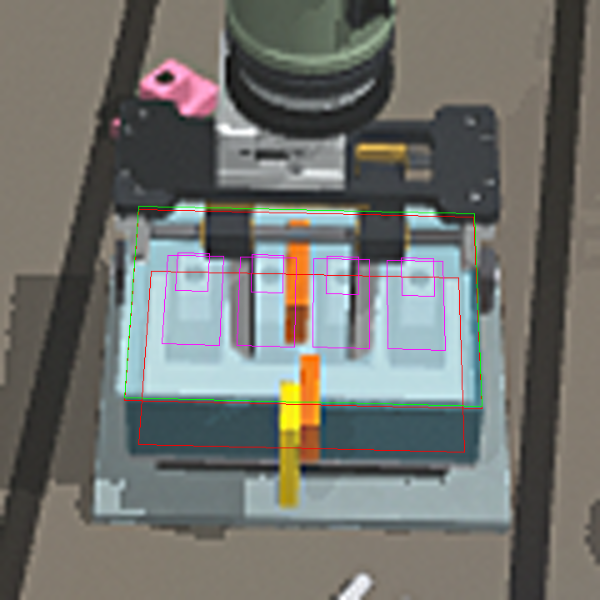

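View pics/b3_t.png

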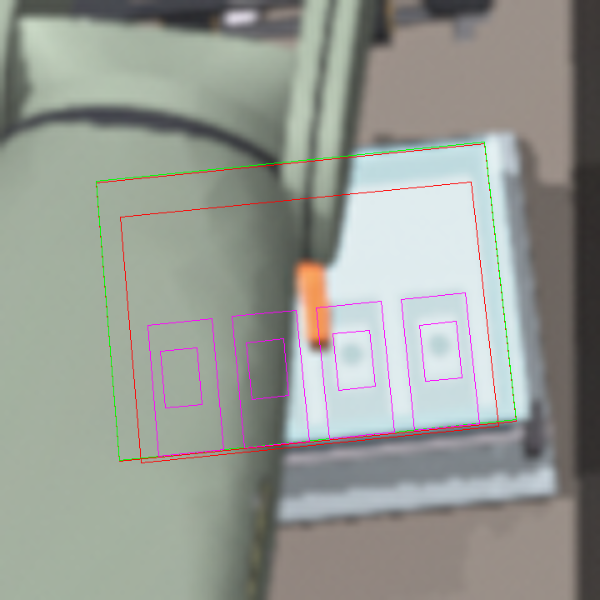

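Request:
carry_out(
  plan="0 0 0.05 -0.02 0;0 0 0.05 -0.02 0;0 0 0.05 -0.02 0;0 0 0 0 0;0 0 0 0 0",
)

```text
time: 55.88
tcp_pos: [0.5716, 0.1542, 0.174]
tool_rot: [[-0.001, -0.107, 0.994], [-0.001, 0.994, 0.107], [-1.0, -0.001, -0.001]]
wrist_force: [0.3, -0.0, 0.0]
gripper_width: 0.499
```

```bash
python3 go.py; python3 tilt.py b4 0 -.030
cat > lid.py <<'E'
from rig import r
from h import *
import sys
zt=float(sys.argv[1]) # lid bottom z
x,y,yw=[float(v) for v in sys.argv[2:5]]
ms=[]
for n in("top","scene"):
    g=r.grab_frame(n); h=cv2.cvtColor(g["img"],cv2.COLOR_RGB2HSV)
    m=((h[:,:,0]>4)&(h[:,:,0]<20)&(h[:,:,1]>130)&(h[:,:,2]>140)).astype(np.uint8)
    k,l,st,ce=cv2.connectedComponentsWithStats(m)
    for i in range(1,k):
        if st[i,4]>25: print(n,st[i],ce[i].round(1),back(g,ce[i],zt+.034)[:2].round(4))
    ds=r.cut_out("lid_mid",g)
    if ds:
        M=cv2.morphologyEx(ds[0]["pixels"].astype(np.uint8),cv2.MORPH_OPEN,np.ones((9,9))); 
        p,a,c=fit([(g,M.astype(float))],LID,zt,(x,y,np.radians(yw))); print(n,"lid",ds[0]["score"],p.round(4),np.degrees(a).round(1),c)
E
python3 lid.py .081 .5526 .0043 6
```

```text
t 55.88 tcp [0.5716 0.1542 0.174 ] yaw 96.14 tilt [-1.2e-03 -9.0e-04 -1.0e+00] w 0.499 F [ 0.3 -0.   0. ] j [  7.  16.  89.  -0.  75. -89.]
top [300 169   7  20  84] [302.9 178.9] [0.6341 0.0143]
top [307 200   5  25  75] [309.1 211.9] [ 0.5539 -0.0012]
top lid 0.72 [ 0.5535 -0.002 ] 6.7 0.03259275093185127
scene [326 242   5  24 104] [328.1 253.5] [0.5636 0.0012]
scene [ 407  244   58   41 1562] [436.3 264.1] [0.5617 0.2884]
scene [329 269   4  21  80] [330.5 278.8] [0.6484 0.0178]
scene lid 0.92 [5.518e-01 1.000e-04] 6.1 0.030820455903696746
```

View pics/b4_t.png

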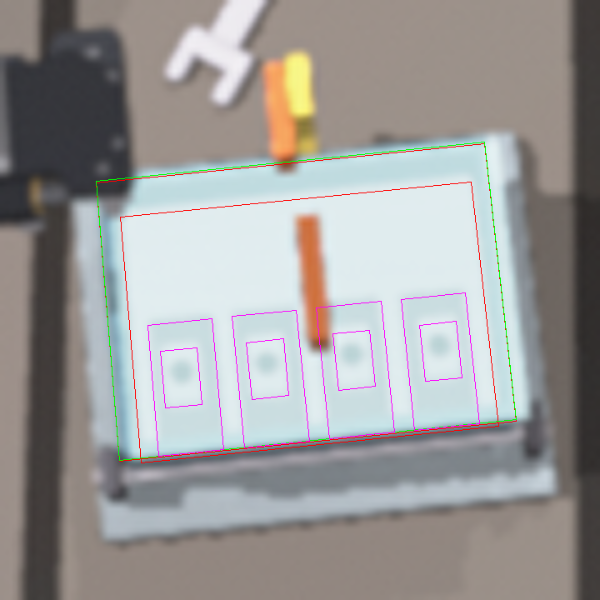

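View pics/b4_s.png

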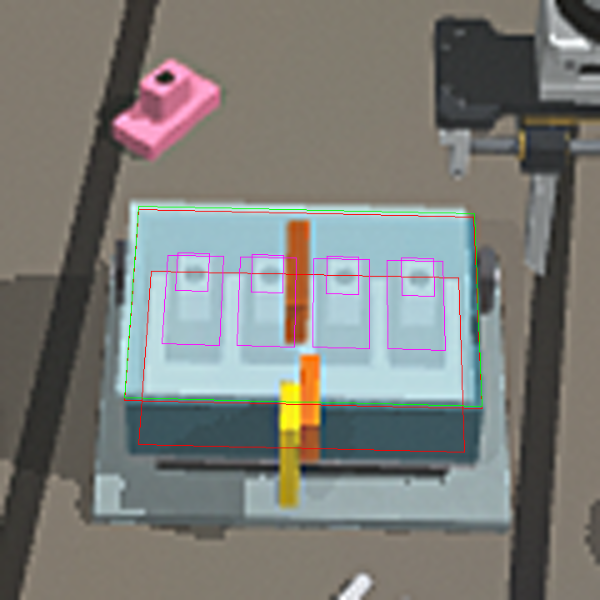

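Request:
carry_out(
  plan="0 0 -0.0506 -0.0118 0;0 0 -0.0506 -0.0118 0;0 0 -0.0505 -0.0117 0;0 0 0 0 0;0 0 0 0 0;0 0 0 0 0",
  newtons=30,
)

```text
time: 56.92
tcp_pos: [0.5531, 0.001, 0.1749]
tool_rot: [[0.0, -0.108, 0.994], [0.0, 0.994, 0.108], [-1.0, 0.0, 0.0]]
wrist_force: [-0.4, 0.6, -0.5]
gripper_width: 0.5
```

```bash
python3 go.py .553 -.001 .1056 96.3;python3 snap.py b5 scene 260 180 420 310 4.5
```

```text
t 56.92 tcp [0.5531 0.001  0.1749] yaw 96.18 tilt [ 0.e+00  4.e-04 -1.e+00] w 0.500 F [-0.4  0.6 -0.5] j [  -9.   12.   94.    0.   74. -105.]
old axes shift x 0.0693 y -0.0019 z -0.0003 turn -0.12
new axes shift x 0.0693 y -0.0019 z -0.0003 turn -0.12
```

View pics/b5.png

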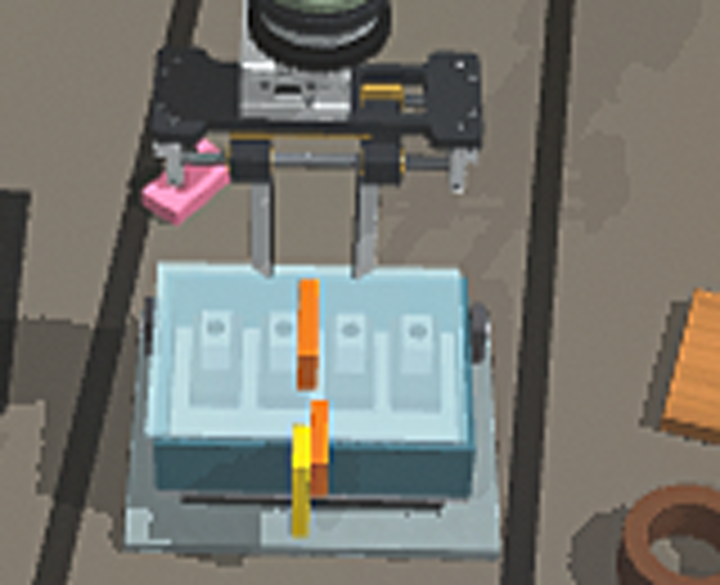

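Request:
carry_out(
  plan="0 0.03 -0.002 0 0;0 0.02 0 0 0;0 0.013 0 0 0;0 0.0055 0 0 0;0 0 0 0 0;-1 0 0 0 0;-1 0 0 0 0;-1 0 0 0 0;-1 0 0 0 0;-1 0 0 0 0",
  newtons=30,
)

```text
time: 58.22
tcp_pos: [0.5532, -0.0016, 0.1067]
tool_rot: [[0.0, -0.107, 0.994], [0.001, 0.994, 0.107], [-1.0, 0.001, 0.0]]
wrist_force: [-1.6, 1.8, 2.0]
gripper_width: 0.124
```

```bash
python3 go.py .553 -.001 .1056 96.3
```

```text
t 58.23 tcp [ 0.5532 -0.0016  0.1067] yaw 96.13 tilt [ 2.e-04  8.e-04 -1.e+00] w 0.124 F [-1.6  1.8  2. ] j [  -9.   16.   97.    0.   67. -105.]
old axes shift x 0.0011 y 0.0006 z -0.0001 turn -0.17
new axes shift x 0.0011 y 0.0006 z -0.0001 turn -0.17
```

Lift straight up.

Request:
carry_out(
  plan="-1 -0.005 0.001 0 0;-1 -0.01 0.001 0 0;-1 -0.02 0.001 0 0;-1 -0.03 0 0 0;-1 0 0 0 0;-1 0 0 0 0;-1 0 0 0 0",
)

```text
time: 59.1
tcp_pos: [0.5516, 0.001, 0.1698]
tool_rot: [[-0.003, -0.106, 0.994], [0.0, 0.994, 0.106], [-1.0, 0.001, -0.003]]
wrist_force: [-0.1, -0.4, -2.1]
gripper_width: 0.129
```

```bash
python3 go.py .4741 .3053 .17 80.8;python3 snap.py b6 scene 260 180 420 310 4.5; python3 lid.py .146 .554 .002 6
```

```text
t 59.10 tcp [0.5516 0.001  0.1698] yaw 96.10 tilt [-3.1e-03  4.0e-04 -1.0e+00] w 0.129 F [-0.1 -0.4 -2.1] j [  -9.   12.   95.   -0.   74. -105.]
old axes shift x -0.0002 y 0.3108 z -0.0448 turn 15.30
new axes shift x -0.0002 y 0.2880 z -0.1252 turn 15.30
top [305 209   6  10  37] [308.1 213.3] [ 0.5355 -0.0014]
top lid 0.57 [ 0.5651 -0.0199] -15.3 3.001621417797889
scene [327 226   5  25 110] [329.1 238.4] [0.5683 0.0035]
scene [ 407  244   58   41 1562] [436.3 264.1] [0.6179 0.2762]
scene [330 253   4  22  86] [331.5 263.6] [0.6514 0.0195]
scene lid 0.76 [0.5506 0.0036] 7.4 0.18391048348876626
```

View pics/b6.png

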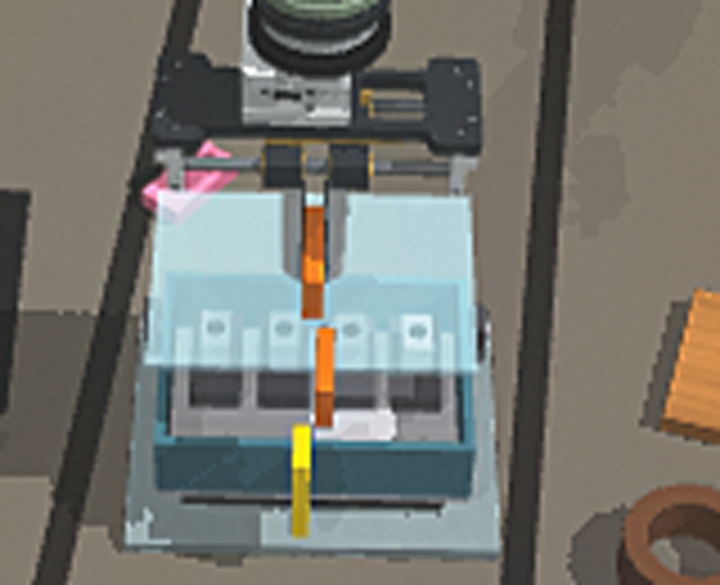

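Request:
carry_out(
  plan="-1 0 0.0388 -0.0057 0;-1 0 0.0388 -0.0057 0;-1 0 0.0388 -0.0057 0;-1 0 0.0388 -0.0057 0;-1 0 0.0388 -0.0057 0;-1 0 0.0388 -0.0057 0;-1 0 0.0388 -0.0057 0;-1 0 0.0388 -0.0057 7.6;-1 0 0 0 7.7;-1 0 0 0 0",
)

```text
time: 60.6
tcp_pos: [0.4741, 0.3051, 0.1712]
tool_rot: [[-0.0, 0.157, 0.988], [-0.0, 0.988, -0.157], [-1.0, -0.0, -0.0]]
wrist_force: [0.2, 0.2, -2.3]
gripper_width: 0.123
```

Request:
carry_out(
  plan="-1 0 0 0 0;-1 0.04 0 0 0;-1 0.04 0 0 0;-1 0.025 0 0 0;-1 0 0 0 0;-1 0 0 0 0;-1 0 0 0 0",
)

```text
time: 61.48
tcp_pos: [0.476, 0.3052, 0.0684]
tool_rot: [[0.003, 0.16, 0.987], [0.001, 0.987, -0.16], [-1.0, 0.002, 0.003]]
wrist_force: [0.9, -0.3, -2.0]
gripper_width: 0.128
```

```bash
python3 go.py .4745 .3052 .0417 80.8;python3 snap.py b7 scene 280 180 500 320 3.5
```

```text
t 61.48 tcp [0.476  0.3052 0.0684] yaw 80.81 tilt [ 0.0033  0.0015 -1.    ] w 0.128 F [ 0.9 -0.3 -2. ] j [ 24.  20.  97.   0.  62. -57.]
old axes shift x 0.0267 y -0.0003 z -0.0015 turn 0.01
new axes shift x 0.0267 y -0.0003 z -0.0015 turn 0.01
```

View pics/b7.png

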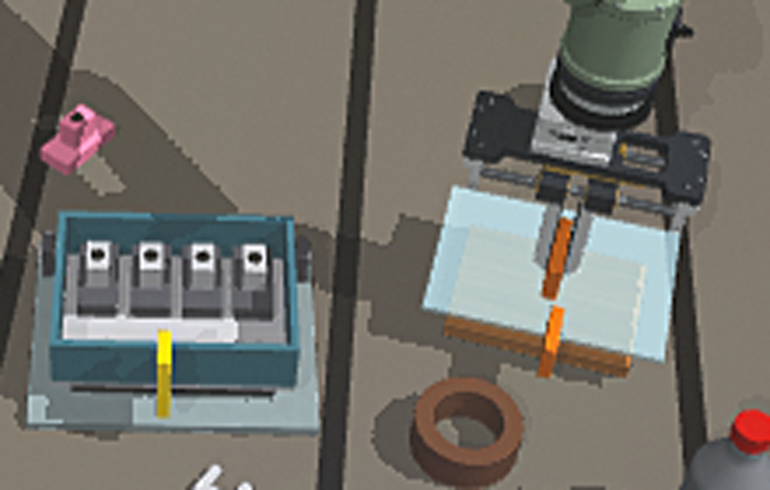

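Request:
carry_out(
  plan="-1 0.014 0 0 0;-1 0.008 0 0 0;-1 0.002 0 0 0;-1 0 0 0 0;-1 0 0 0 0;-1 0 0 0 0",
)

```text
time: 62.28
tcp_pos: [0.4745, 0.3047, 0.0425]
tool_rot: [[0.0, 0.16, 0.987], [-0.0, 0.987, -0.16], [-1.0, -0.0, 0.0]]
wrist_force: [0.1, -0.9, -2.4]
gripper_width: 0.125
```

```bash
python3 go.py .4745 .3052 .0417 80.8
```

```text
t 62.27 tcp [0.4745 0.3047 0.0425] yaw 80.81 tilt [ 0. -0. -1.] w 0.125 F [ 0.1 -0.9 -2.4] j [ 24.  22.  98.  -0.  60. -57.]
old axes shift x 0.0008 y 0.0005 z -0.0000 turn 0.01
new axes shift x 0.0008 y 0.0005 z -0.0000 turn 0.01
```

Request:
carry_out(
  plan="-1 0.0015 0 0 0;-1 0 0 0 0;-0.4 0 0 0 0;-0.2 0 0 0 0;-0.2 0 0 0 0;-0.2 -0.03 0 0 0;-0.2 -0.06 0 0 0;-0.2 -0.06 0 0 0;-0.2 0 0 0 0;-0.2 0 0 0 0",
)

```text
time: 63.52
tcp_pos: [0.4741, 0.3045, 0.1905]
tool_rot: [[-0.0, 0.16, 0.987], [-0.0, 0.987, -0.16], [-1.0, -0.0, -0.0]]
wrist_force: [-1.6, 0.3, -1.3]
gripper_width: 0.401
```

```bash
python3 go.py; python3 snap.py b8 scene 280 180 500 320 3.5; python3 lid.py .016 .4745 .3052 -9; a=6.1; python3 nuts.py .523 .064 6 .035 .527 .022 6 .035 .531 -.02 6 .035 .535 -.062 6 .035
```

```text
t 63.52 tcp [0.4741 0.3045 0.1905] yaw 80.81 tilt [-5.e-04 -2.e-04 -1.e+00] w 0.401 F [-1.6  0.3 -1.3] j [ 24.  12.  92.  -0.  76. -57.]
top [187 207   7  12  57] [190.4 212.4] [0.5671 0.2961]
top [182 254   5   7  26] [183.7 256.9] [0.4557 0.3065]
top lid 0.63 [0.4732 0.2998] -8.4 0.6176122877832706
scene [435 248   7  17  69] [437.8 255.8] [0.474  0.3055]
scene [432 273   7  21  70] [435.4 282.8] [0.5727 0.2971]
['top', 'scene'] [0.5189 0.0637] yaw 5.9 0.299
['top'] [0.5257 0.0638] yaw 5.7 0.191
['scene'] [0.5184 0.0638] yaw 5.4 0.096
['top', 'scene'] [0.5232 0.0221] yaw 6.0 0.331
['top'] [0.5285 0.0224] yaw 7.0 0.176
['scene'] [0.521  0.0228] yaw 5.1 0.125
['scene'] [ 0.5237 -0.0171] yaw 5.7 0.121
['scene'] [ 0.5237 -0.0171] yaw 5.7 0.121
['top', 'scene'] [ 0.5333 -0.0603] yaw 7.1 0.355
['top'] [ 0.5381 -0.061 ] yaw 4.3 0.194
['scene'] [ 0.5335 -0.0595] yaw 6.5 0.109
```

View pics/b8.png

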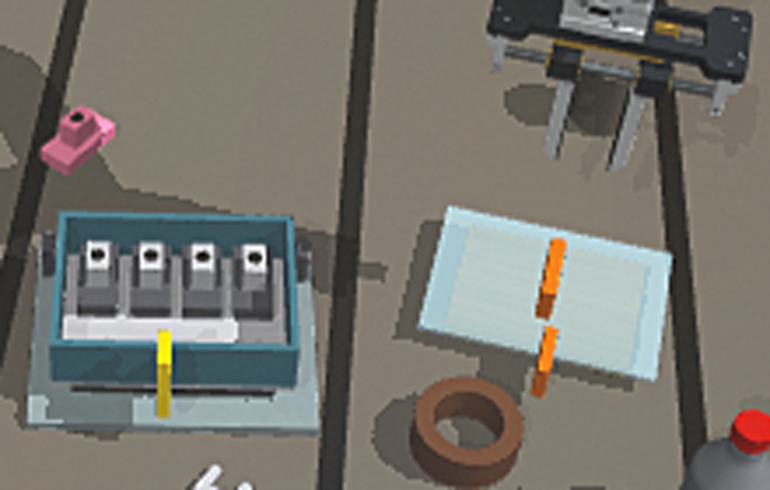

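Request:
carry_out(
  plan="-1 0 -0.0465 0.0232 0;-1 0 -0.0465 0.0232 0;-1 0 -0.0465 0.0232 0;-1 0 -0.0465 0.0232 0;-1 0 -0.0465 0.0232 0;-1 0 -0.0465 0.0232 0;-1 0 -0.0465 0.0232 0;-1 0 -0.0465 0.0232 0;-1 0 -0.0465 0.0232 0;-1 0 -0.0465 0.0232 0",
)

```text
time: 66.72
tcp_pos: [0.6295, -0.193, 0.1909]
tool_rot: [[0.0, 0.16, 0.987], [0.0, 0.987, -0.16], [-1.0, 0.0, 0.0]]
wrist_force: [-0.1, 0.3, 0.6]
gripper_width: 0.008
```

Request:
carry_out(
  plan="-1 0 -0.0465 0.0232 0;-1 0.03 0 0 0;-1 0.03 0 0 0;-1 0 0 0 0;-1 0 0 0 0;-1 0 0 0 0",
)

```text
time: 67.47
tcp_pos: [0.6459, -0.2413, 0.1333]
tool_rot: [[0.003, 0.159, 0.987], [-0.002, 0.987, -0.159], [-1.0, -0.001, 0.004]]
wrist_force: [-0.1, 0.2, -0.2]
gripper_width: 0.006
```

```bash
python3 go.py .644 -.241 .073 80.8; python3 snap.py b9 scene 180 190 400 310 3.5; python3 snap.py b9t top 140 150 380 320 3.3;python3 tilt.py b10 0 -.030
```

```text
t 67.47 tcp [ 0.6459 -0.2413  0.1333] yaw 80.83 tilt [ 0.0033 -0.0017 -1.    ] w 0.006 F [-0.1  0.2 -0.2] j [ -28.   29.   75.    0.   75. -109.]
old axes shift x 0.0603 y 0.0000 z -0.0020 turn 0.03
new axes shift x 0.0603 y 0.0000 z -0.0020 turn 0.03
```

View pics/b9.png

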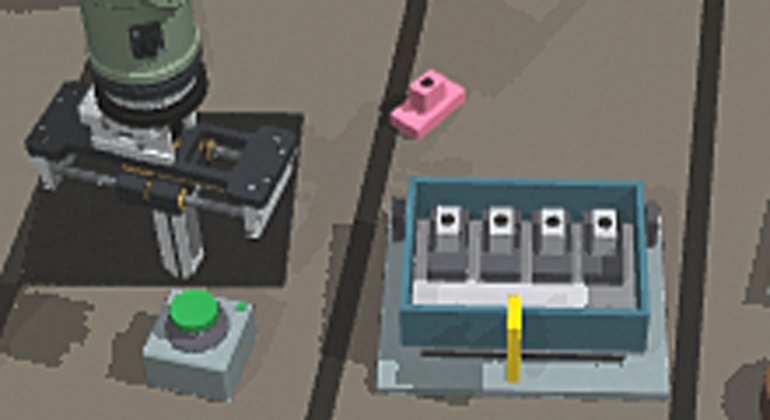

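View pics/b9t.png

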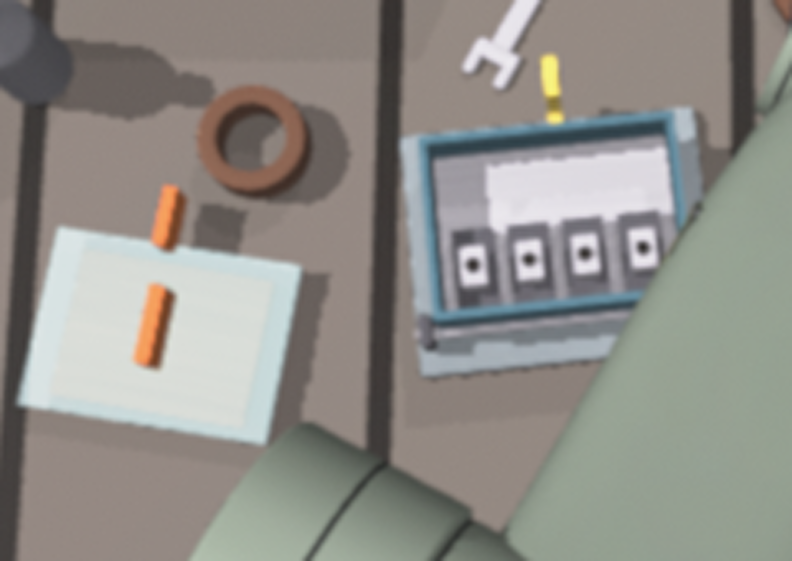

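View pics/b10_t.png

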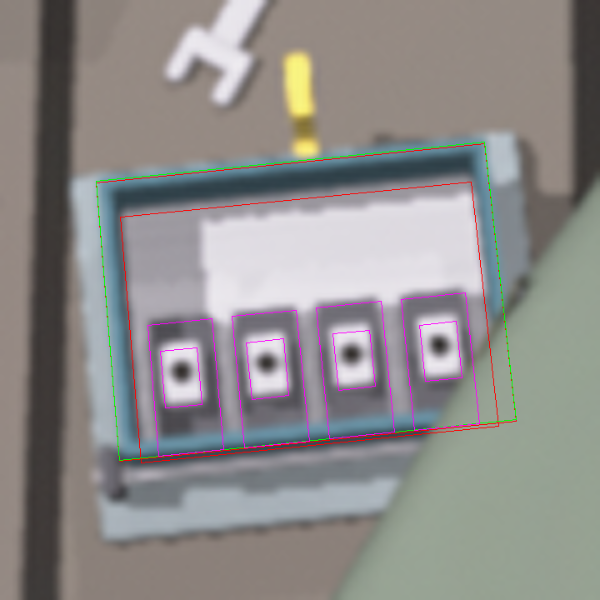

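Request:
carry_out(
  plan="-1 0.025 0 0 0;-1 0.015 0 0 0;-1 0 0 0 0;-1 0.006 0 0 0;-1 0.004 0 0 0;-1 0.003 0 0 0;-1 0.003 0 0 0;-1 0.003 0 0 0;-1 0 0 0 0;-1 0 0 0 0",
)

```text
time: 68.92
tcp_pos: [0.6455, -0.2414, 0.0742]
tool_rot: [[0.002, 0.16, 0.987], [-0.001, 0.987, -0.16], [-1.0, -0.001, 0.002]]
wrist_force: [-1.8, 0.8, 8.0]
gripper_width: 0.006
```

```bash
python3 go.py .644 -.241 .073 80.8; python3 snap.py c1 scene 190 220 290 310 6
```

```text
t 68.92 tcp [ 0.6455 -0.2414  0.0742] yaw 80.81 tilt [ 0.002  -0.0011 -1.    ] w 0.006 F [-1.8  0.8  8. ] j [ -28.   33.   77.   -0.   69. -109.]
old axes shift x 0.0012 y 0.0002 z -0.0016 turn 0.01
new axes shift x 0.0012 y 0.0002 z -0.0016 turn 0.01
```

View pics/c1.png

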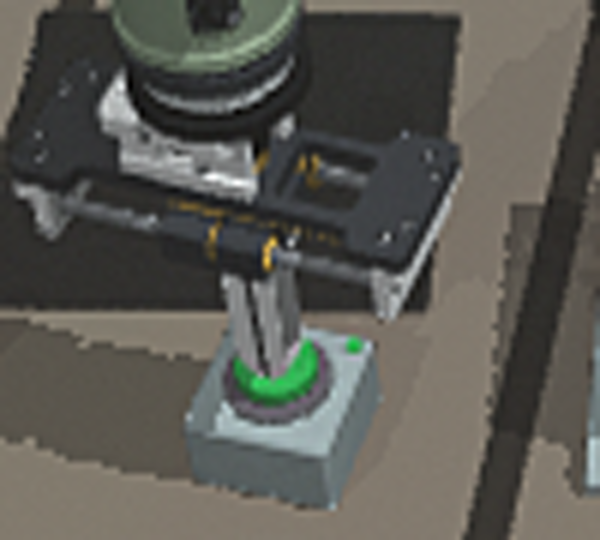

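Press a touch more until it bottoms out, then let up.

Request:
carry_out(
  plan="-1 0.002 0 0 0;-1 0.001 0 0 0;-1 0 0 0 0;-1 0 0 0 0",
)

```text
time: 69.47
tcp_pos: [0.6457, -0.2415, 0.0741]
tool_rot: [[0.002, 0.159, 0.987], [-0.001, 0.987, -0.159], [-1.0, -0.001, 0.002]]
wrist_force: [-7.2, 2.4, 17.8]
gripper_width: 0.005
```

Request:
carry_out(
  plan="-1 -0.005 0 0 0;-1 -0.03 0 0 0;-1 -0.05 0 0 0;-1 -0.04 0 -0.06 0;-1 0 0 -0.06 0;-1 0 0 -0.06 0;-1 0 0 0 0;-1 0 0 0 0",
)

```text
time: 70.47
tcp_pos: [0.4757, -0.2141, 0.1891]
tool_rot: [[0.002, 0.16, 0.987], [-0.001, 0.987, -0.16], [-1.0, -0.001, 0.002]]
wrist_force: [0.2, -0.3, 0.5]
gripper_width: 0.002
```

```bash
python3 go.py; python3 snap.py c2 scene 0 60 640 440 1.24; python3 snap.py c3 scene 205 255 265 305 10;python3 tilt.py c4 0 -.030; python3 lid.py .016 .4745 .3052 -9;python3 snap.py c5 top 0 0 640 480 1.25
```

```text
t 70.47 tcp [ 0.4757 -0.2141  0.1891] yaw 80.79 tilt [ 0.002  -0.0011 -1.    ] w 0.002 F [ 0.2 -0.3  0.5] j [ -34.    7.   98.    0.   75. -115.]
top [187 207   7  18  83] [189.9 215. ] [0.5604 0.2971]
top [181 237  10  24 115] [185.4 248.3] [0.477  0.3035]
top lid 0.78 [0.4748 0.3039] -9.0 0.03256008661133165
scene [435 248   7  17  69] [437.8 255.8] [0.474  0.3055]
scene [432 273   7  21  69] [435.4 282.7] [0.5725 0.2972]
scene lid 0.81 [0.4741 0.3055] -8.4 0.037331110581884576
```

View pics/c2.png

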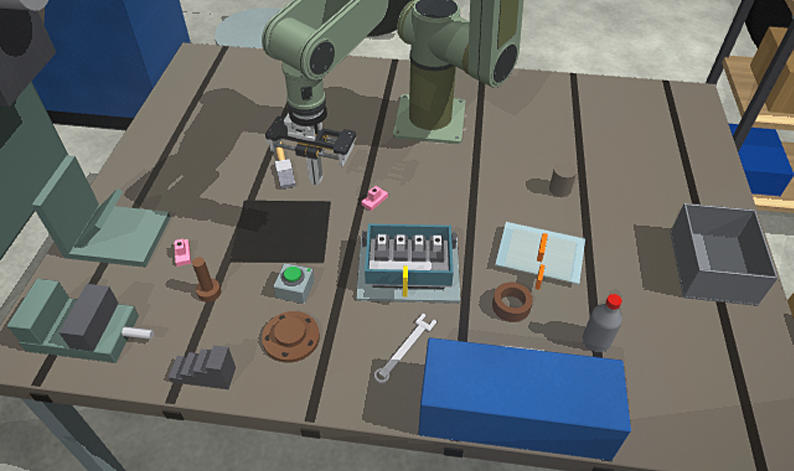

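View pics/c3.png

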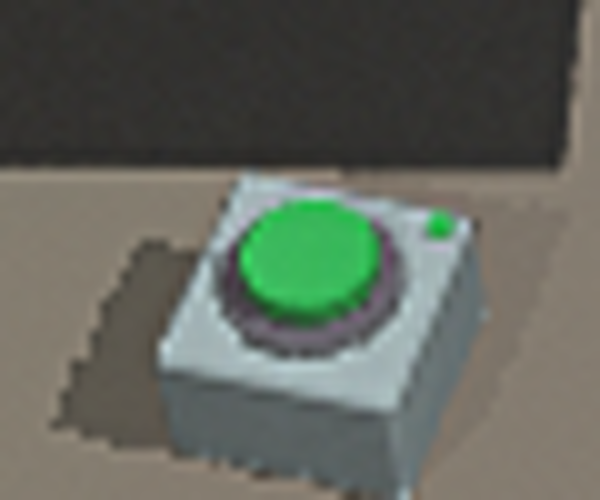

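View pics/c5.png

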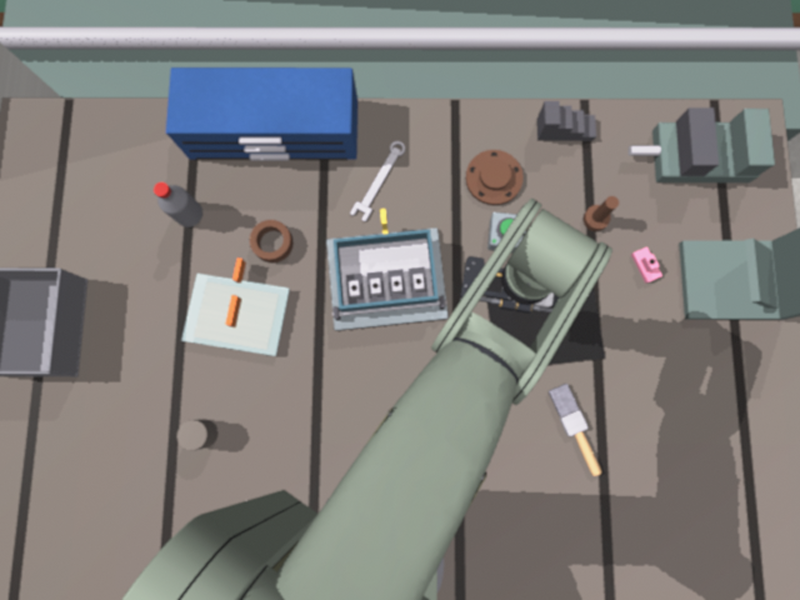

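Run:
```python
from rig import r
from h import *
f=r.grab_frame("scene")
old=cv2.imread("pics/scene0.png")[:,:,::-1]
for im in(old,f["img"]):
    h=cv2.cvtColor(np.ascontiguousarray(im),cv2.COLOR_RGB2HSV); m=(h[:,:,0]>50)&(h[:,:,0]<75)&(h[:,:,1]>150)&(h[:,:,2]>150)
    m[:265]=0;m[300:]=0;m[:,:220]=0;m[:,246:]=0
    ys,xs=np.nonzero(m); print(m.sum(),xs.mean(),ys.mean(),ys.min(),ys.max())
    a=im[286:300:1,222:250].astype(float)
for z in(.07,.06): print(proj(f,[.644,-.241,z]))
# box corner check via difference
d=np.abs(old[265:305,215:255].astype(int)-f["img"][265:305,215:255]).sum(2); print((d>60).sum(1))
```

```text
109 234.93577981651376 277.60550458715596 273 282
115 235.44347826086957 279.9913043478261 275 285
[[234.75791634 277.57542195]]
[[235.19814456 279.86730232]]
[ 0  0  0  0  0  0  0  0  8 11  8  6  4  5  5  4  5  9 14 14 14 11  5  0
  0  0  0  0  0  0  0  0  0  0  0  0  0  0  0  0]
```

```bash
python3 -c "
from rig import r
print(r.job_done(), r.state()['time'])"
```

```text
the job is handed in; nothing more can be done
the job is handed in; nothing more can be done
```

View pics/c4_t.png

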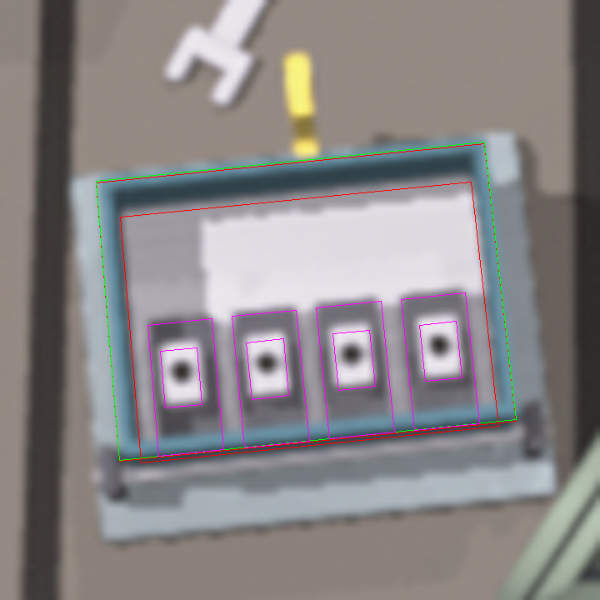

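I did every step of the task and handed the job in at about 71 s; no verdict is reported. All four grey nuts went into the pan, including one that was knocked off the mat during the run. I then laid the lid on, pinched both tabs, tipped the pan to about 30° and lowered it level with the lid on. The lid went back on its rest and I pressed the button. The pink look-alikes were left alone.

**Last checks**
- **Nuts:** all four stand upright in a row against the hinge-side wall. The overlay drawn for nuts touching that wall fits in the last top picture.
- **Lid:** it lies within about 2 mm of where it started on the rest, by both cameras.
- **Button:** it sits 2.4 px lower than at the start in the scene picture. A full 10 mm of travel predicts 2.3 px, so it has snapped over.
- **Other things:** the bystanders look unmoved by eye, and the arm is clear of everything.

**Disagreements**
- **Nut distance:** the top and scene cameras disagreed by 5 to 7 mm on how far the nuts stand from the hinge side. The fit using the top camera alone put them up to 9 mm off the wall, which would be just past the 8 mm allowed. I trusted the scene camera and the overlay instead.
- **Lid shift:** pinching the tabs slid the lid about 5 mm sideways on the pan, well within the 16 mm allowed.
- **Lowering:** at level, the jaws sat about 5 mm off along the tabs from where they first gripped, because the tabs slipped in the grip. The upward force at the end showed the pan resting on its stop.

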